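# Clear the paperweight and press the oblong seal on the painting

## Robot

A 6-joint arm with a two-finger parallel gripper is mounted at the origin on the work surface. World frame = base frame: x ahead of the robot, y to its left, z up, the work surface at z = 0. Lengths are in m, angles in rad, forces in N, time in s.
With the tool pointing down it reaches from about 0.225 to 0.875 m from the base axis. Payload 3.4 kg.
Tool frame: the origin (TCP) lies at the very end of the fingers, on their centre line; the grasp point (between the pads) lies 19 mm behind it (manip.grasp_offset is the distance from the TCP to the grasp point, in m); x points along the fingers, y is the direction in which the jaws open and shut, and the axes are right-handed (so a half turn about x gives the same grasp; the last joint's range is limited). The gripper opens to 85 mm and grips with 20 to 120 N. Pads are 22 mm wide; open, the fingers measure 114 mm over their backs; the gripper's body (76 mm by 85 mm) begins 54 mm behind the grasp point. The pads swing forward as they close: fully open they stand 13 mm farther back than shut.
Start: joints at [1.05, 0.276, 1.505, -0, 1.361, -0.121], TCP at [0.224, 0.53, 0.209] pointing down, gripper open.
Joint ranges: [-2.89, 2.89], [-0.75, 2.08], [0.22, 2.7], [-1.18, 4.32], [0.11, 2.71], [-2.7, 2.7]. Speed limits (rad/s): [2.57, 2.57, 3.14, 3.14, 3.14, 3.14].

## Interface

Orientations are given as a unit quaternion [w, x, y, z].
In Python, from rig import manip gives the robot as it stands.
- The arm moves only by the tool step_arm, never from a script. Its argument "increments" is a list of rows, each an object with "grip": the opening, from 0 (shut) to 1 (fully open); "delta_pos": the shift along the world's x, y, z in m, a list of three; "twist": the turn about the world's z in degrees. A call has 1 to 10 rows; each row shifts and turns the commanded pose from where the row before left it; what a row does not reach is not made up. A row lasts 1/12 s, in which the tool goes at most 41.7 mm and 7.16 degrees, less where a joint would pass 70% of its speed; a pose out of reach is approached as far as the arm can. A call with a gripper value outside its range is refused whole. The fingers move at their own pace and stop on an object; "force" is the grip in N (left out, the last holds). Time passes only in rows, so rows that do not move let the fingers close. It gives the time, the measured TCP pose, the force and the opening at its end, in the units of the state.
- manip.get_state(): the state, without advancing time (a new reading comes with each control period).
- manip.get_image(name): name is "scene" or "side" or "wrist"; returns a dict with "img" (420x560x3 uint8, red, green, blue), "fx", "fy", "cx", "cy" (pixels), "rvec" (rotation vector, rad) and "tvec" (3), from world to camera coordinates, as OpenCV has them; the wrist camera has in their place "mount" (4x4, takes a point from camera to tool coordinates, whose origin is the TCP and whose axes are the tool frame's). Camera axes: x right, y down, z forward; pixel columns grow to the right and rows downward; lengths in m; the calibration is good to about 2 mm. A picture is of the moment at which its call begins: read the wrist's pose just before it. There is no depth.
- manip.sign_off(): hands the job in, once; it reports no verdict.
The state is a dict: "clock": time; "qpos": joint angles; "qd": joint speeds; "effort": joint torques, N m; "position": TCP position; "ee_rot": TCP orientation; "contact_force": force on the tool from outside, world axes, zero at the start; "moment": the same for the moment, N m; "width": finger opening in m.
Only numpy, scipy, OpenCV 4.12 (cv2) and the standard library are available. Lean on these libraries where they do the work, as an engineer would, in place of code of your own. Each camera call takes 0.05 s, during which the arm holds its last target. There are 200 camera calls.

## Task

Lift the wooden paperweight off the painted card and balance it, level and crosswise, on the rounded crown of the bamboo wrist rest, and leave it there. Then take the oblong stone seal and hold it upright inside the printed oblong frame that the paperweight had covered, lined up with the frame, pressing lightly so that the stand's sprung top sinks about half its 8 mm travel (about 6 N). Finish while still holding the seal pressed there, and do not disturb the other things on the table.

Things in the scene. Friction and masses are not known exactly. Their poses are not given: they have to be found in the camera images.
- paperweight: dark wooden bar paperweight, loose, 160 long (its x) by 30 wide (its y) by 22 high, 0.10 to 0.19 kg; origin at the centre of its underside. It starts lying flat on the stand's sprung top, over the frame.
- rest: bamboo wrist rest, fixed: an arch like a lengthwise slice of a cylinder of radius 55, 180 long (its x, the axis of the arch), 100 wide at the table (its y), crown 32 high; origin on the table under its middle.
- crown (a point): the middle of the wrist rest's crown line, 32 above the table, x along the crown. The paperweight must lie across this line, its own length roughly at right angles to it; any point along the crown will do. It rocks like a see-saw: with its middle off the crown line it settles at about 0.023 rad of tilt for each mm.
- seal_oblong: the wanted seal: stone block of oblong section 34 (its x) by 20 (its y), 70 tall, 0.10 to 0.17 kg, loose, standing upright on the tray; origin at the centre of its foot, z up. It may be any of the three in the row.
- tray: dark wooden slab, fixed, 250 long (its x) by 90 by 10 high, on which the three seals stand in a row along x about 85 apart; origin under its centre. It is on one side of the wrist rest and the stand on the other, either way round.
- stand: wooden stamping stand, fixed, base 150 by 150 by 24; above it on springs a wooden plate 144 by 144 by 10 whose top is 42 above the table when not pressed; the painted card lies on the plate, its edges along the stand's x and y. Origin on the table under its centre.
- plate (a joint): how far the sprung plate is down, m: 0 not pressed, 0.008 at its stop. It moves straight down; it starts to sink at about 2.4 N and then gives 0.8 N per mm (about 5.6 N at 4 mm). The paperweight alone does not sink it.
- mark (a point): centre of the printed dark-line oblong frame on the card, at the plate's top, 25 toward -x and 15 toward +y of the stand's centre; the inside of the frame is 42 (its x) by 30 (its y), so the seal's foot has 4 to 5 to spare all round.
- seal_square: bystander: stone seal 26 by 26, 70 tall, standing on the tray.
- seal_round: bystander: round stone seal 28 across, 70 tall, standing on the tray.
- wash_bowl: bystander: porcelain brush-washing bowl 160 across, 75 high, at the far side.
- water_bottle: bystander: clear bottle 60 across, 190 tall, with a red cap, at the right.
- small_dish: bystander: small white colour dish 64 across, 16 high, near the robot.
- ink_stick: bystander: black ink stick 22 by 75 by 12, lying near the robot.
Things that resemble listed ones, but are neither listed nor needed, are in the scene too. Leave any yellow look-alike of the seal_oblong alone.

How it is judged:
By the outcome, as a careful person would: the job done as asked, in the order asked, and still so for the second after the job is handed in, while the arm keeps its last pose, push and grip.
It also fails if it takes over 54 s, if anything falls off the work surface, if the arm or the gripper's body presses on something with over 40 N, if the wrist force passes 120 N, or if a joint passes its speed limit or range.

## Working session

There is one attempt and no reset: what is moved stays moved. The work goes in short steps, Python scripts to look and compute and a tool call to move; the robot and the scene stay as the last step left them, time stands still between calls to the robot, and variables do not carry over. Pictures are saved under pics/ and viewed, about 8 in all and at most 12, crops included, and the job is handed in when it is done.

Besides the shell and the picture viewer there is one more tool, called after "Emit:" as name(argument=value, ...), one argument or row to a line, values as JSON. step_arm: Moves the arm, as the interface text tells. Its arguments: {"type":"object","properties":{"increments":{"type":"array"},"force":{"type":"number"}},"required":["increments"]}

```bash
mkdir -p pics; cat > h.py <<'E'
import numpy as np, cv2, json
from rig import manip
from scipy.spatial.transform import Rotation as R
def snap(name,fn):
    s=manip.get_state(); d=manip.get_image(name)
    d=dict(d)
    if 'mount' in d:
        w,x,y,z=s['ee_rot']; T=np.eye(4); T[:3,:3]=R.from_quat([x,y,z,w]).as_matrix(); T[:3,3]=s['position']
        C=T@np.array(d['mount'])
    else:
        W=np.eye(4); W[:3,:3]=R.from_rotvec(np.ravel(d['rvec'])).as_matrix(); W[:3,3]=np.ravel(d['tvec']); C=np.linalg.inv(W)
    cv2.imwrite(fn+'.png',cv2.cvtColor(d['img'],cv2.COLOR_RGB2BGR))
    np.savez(fn+'.npz',img=d['img'],C=C,k=[d['fx'],d['fy'],d['cx'],d['cy']])
    return d['img'],C
def cast(fn,uv,z):
    f=np.load(fn+'.npz');C=f['C'];fx,fy,cx,cy=f['k'];uv=np.atleast_2d(uv).astype(float)
    r=np.c_[(uv[:,0]-cx)/fx,(uv[:,1]-cy)/fy,np.ones(len(uv))]@C[:3,:3].T
    o=C[:3,3]; return o+r*((z-o[2])/r[:,2])[:,None]
def proj(fn,P):
    f=np.load(fn+'.npz');C=f['C'];fx,fy,cx,cy=f['k']
    p=(np.atleast_2d(P)-C[:3,3])@C[:3,:3]; return np.c_[fx*p[:,0]/p[:,2]+cx,fy*p[:,1]/p[:,2]+cy]
E
python3 - <<'E'
from h import *
print(manip.get_state())
a,C=snap('scene','pics/s0');b,D=snap('side','pics/d0');c,F=snap('wrist','pics/w0')
print(C,D,F)
E
```

```text
{'clock': 0.0, 'qpos': array([ 1.05003507e+00,  2.76602272e-01,  1.50612122e+00,  2.28540482e-05,
        1.36069121e+00, -1.20992764e-01]), 'qd': array([-1.32849450e-03, -8.55005113e-04, -4.58829442e-04, -9.53709706e-05,
       -1.00895116e-03,  1.31103993e-03]), 'effort': array([-6.87003539e-04, -4.16774368e+01, -2.45807523e+01, -3.88284468e-05,
        1.07353643e-02, -2.78031371e-05]), 'position': array([0.22350623, 0.52917697, 0.20804034]), 'ee_rot': array([ 0.69281668,  0.139793  ,  0.69323803, -0.14101063]), 'contact_force': array([-0.40097848, -0.13095167, -0.01471863]), 'moment': array([-0.0179164 ,  0.00235512,  0.00195328]), 'width': 0.0855810195759192}
[[-0.63072638  0.50983253 -0.58502566  1.29850653]
 [ 0.77600229  0.41228173 -0.4773303   0.51266549]
 [-0.00216313 -0.75504606 -0.65566818  0.87292169]
 [ 0.          0.          0.          1.        ]] [[-0.78764701 -0.43297073  0.43834751 -0.03909193]
 [-0.61589685  0.57273107 -0.54097153  0.71908259]
 [-0.0168304  -0.69607146 -0.71777522  1.10045467]
 [ 0.          0.          0.          1.        ]] [[ 0.38920927  0.88048316  0.27067609  0.15377595]
 [ 0.92114849 -0.37162328 -0.11567884  0.55951144]
 [-0.00126373  0.29435615 -0.95569496  0.37142477]
 [ 0.          0.          0.          1.        ]]
```

View pics/s0.png

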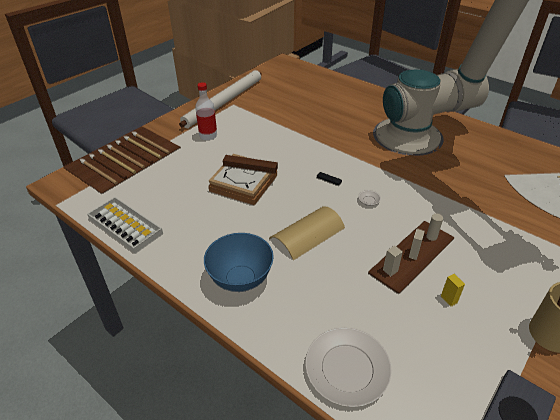

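View pics/d0.png

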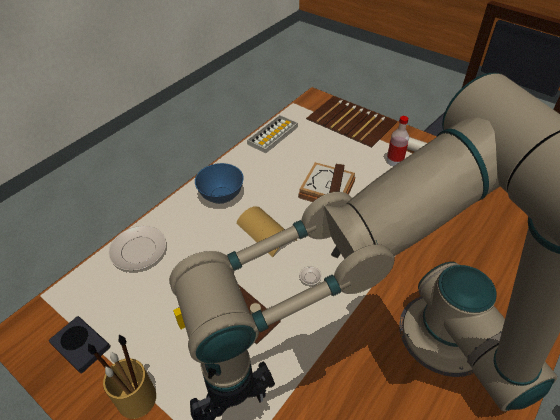

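The scene view shows the stand at about (243,178) with the dark paperweight along its far edge (223,160)-(277,167). The rest is near (308,232), and the tray has seals at (393,262), (416,245) and (434,228). A yellow look-alike stands at (454,289). In the side view the arm hides the tray.

```bash
python3 - <<'E'
from h import *
np.set_printoptions(precision=3,suppress=True)
f='pics/s0'
print('pw',cast(f,[(223,157),(277,163)],.064))
print('stand top',cast(f,[(209,185),(258,196),(277,167)],.042))
print('rest crown-ish',cast(f,[(281,235),(335,212)],.03), 'restbase',cast(f,[(271,238),(294,257),(344,227)],0))
print('tray',cast(f,[(369,272),(401,290),(454,239),(425,222)],.01))
print('seals foot',cast(f,[(392,275),(415,258),(433,240)],.01))
print('yellow',cast(f,[(453,300)],0))
im=cv2.imread('pics/s0.png')
a=cv2.resize(im[205:305,355:475],(600,500),interpolation=cv2.INTER_CUBIC)
cv2.imwrite('pics/c1.png',a)
E
```

```text
pw [[ 0.543 -0.329  0.064]
 [ 0.466 -0.187  0.064]]
stand top [[ 0.643 -0.288  0.042]
 [ 0.592 -0.15   0.042]
 [ 0.459 -0.193  0.042]]
rest crown-ish [[ 0.658 -0.015  0.03 ]
 [ 0.502  0.042  0.03 ]] restbase [[ 0.66  -0.047  0.   ]
 [ 0.674  0.04   0.   ]
 [ 0.507  0.078 -0.   ]]
tray [[0.607 0.213 0.01 ]
 [0.607 0.298 0.01 ]
 [0.376 0.325 0.01 ]
 [0.365 0.239 0.01 ]]
seals foot [[0.58  0.26  0.01 ]
 [0.498 0.278 0.01 ]
 [0.413 0.285 0.01 ]]
yellow [[0.55  0.401 0.   ]]
```

View pics/c1.png

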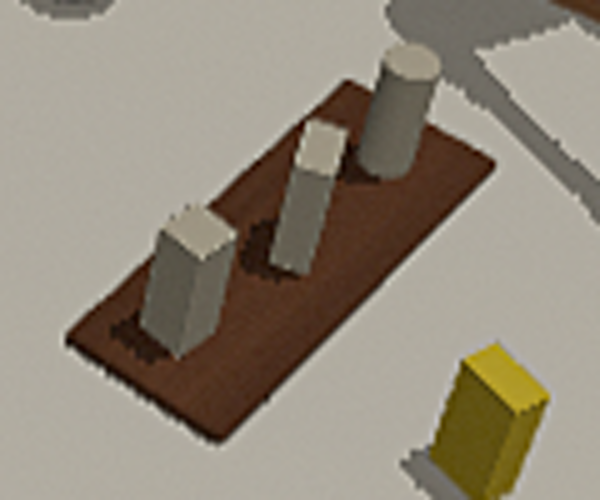

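The middle seal looks like the oblong one: it is slender, with an elongated top. I'll check it from above on the way to the stand.

Emit:
step_arm(
  increments=[
    {"grip": 1, "delta_pos": [0.02, -0.03, 0.01], "twist": -4},
    {"grip": 1, "delta_pos": [0.02, -0.03, 0.01], "twist": -4},
    {"grip": 1, "delta_pos": [0.02, -0.03, 0.01], "twist": -4},
    {"grip": 1, "delta_pos": [0.02, -0.03, 0.01], "twist": -4},
    {"grip": 1, "delta_pos": [0.02, -0.03, 0.01], "twist": -4},
    {"grip": 1, "delta_pos": [0.02, -0.03, 0.01], "twist": -4},
    {"grip": 1, "delta_pos": [0.02, -0.03, 0.01], "twist": -4},
    {"grip": 1, "delta_pos": [0.02, -0.03, 0.01], "twist": -4},
    {"grip": 1, "delta_pos": [0.02, -0.03, 0.01], "twist": -4},
    {"grip": 1, "delta_pos": [0, 0, 0], "twist": 0},
  ],
)

```text
clock: 0.98
position: [0.4081, 0.255, 0.3006]
ee_rot: [0.616, 0.351, 0.612, -0.35]
contact_force: [0.3, -0.4, 0.0]
width: 0.0861
```

```bash
python3 - <<'E'
from h import *
np.set_printoptions(precision=3,suppress=True)
a,C=snap('wrist','pics/w1'); s=manip.get_state(); print(s['clock'],s['position'],s['ee_rot'],s['qd'],np.load('pics/w1.npz')['k'],C)
E
```

```text
1.0333 [0.406 0.257 0.3  ] [ 0.615  0.35   0.614 -0.349] [0.061 0.006 0.03  0.049 0.005 0.003] [303.422 303.422 274.099 205.615] [[ 0.861  0.485  0.155  0.368]
 [ 0.509 -0.822 -0.256  0.321]
 [ 0.004  0.299 -0.954  0.464]
 [ 0.     0.     0.     1.   ]]
```

View pics/w1.png

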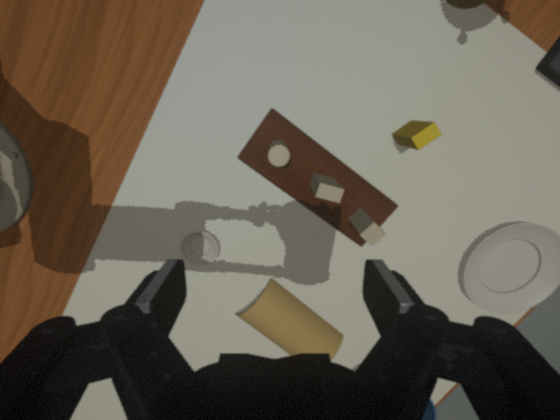

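The wrist view shows the middle seal's top at about (330,192), elongated: it's the oblong one. The round seal is at (279,156) and the square one at (370,232). Next, over to the stand.

Emit:
step_arm(
  increments=[
    {"grip": 1, "delta_pos": [0.01, -0.04, 0], "twist": 0},
    {"grip": 1, "delta_pos": [0.01, -0.04, 0], "twist": 0},
    {"grip": 1, "delta_pos": [0.01, -0.04, 0], "twist": 0},
    {"grip": 1, "delta_pos": [0.01, -0.04, 0], "twist": 0},
    {"grip": 1, "delta_pos": [0.01, -0.04, 0], "twist": 0},
    {"grip": 1, "delta_pos": [0.01, -0.04, 0], "twist": 0},
    {"grip": 1, "delta_pos": [0.01, -0.04, 0], "twist": 0},
    {"grip": 1, "delta_pos": [0.01, -0.04, 0], "twist": 0},
    {"grip": 1, "delta_pos": [0.01, -0.04, 0], "twist": 0},
    {"grip": 1, "delta_pos": [0.0, -0.04, 0], "twist": 0},
  ],
)

```text
clock: 1.87
position: [0.4952, -0.1411, 0.298]
ee_rot: [0.616, 0.348, 0.616, -0.347]
contact_force: [1.1, 0.8, -0.7]
width: 0.0851
```

Emit:
step_arm(
  increments=[
    {"grip": 1, "delta_pos": [0, -0.02, -0.025], "twist": 0},
    {"grip": 1, "delta_pos": [0, 0, -0.025], "twist": 0},
    {"grip": 1, "delta_pos": [0, 0, 0], "twist": 0},
  ],
)

```text
clock: 2.12
position: [0.4908, -0.159, 0.2435]
ee_rot: [0.612, 0.348, 0.62, -0.348]
contact_force: [-0.6, -0.0, -1.2]
width: 0.0853
```

```bash
python3 - <<'E'
from h import *
np.set_printoptions(precision=3,suppress=True)
a,C=snap('wrist','pics/w2'); s=manip.get_state(); print(s['clock'],s['position'],s['ee_rot'],s['qd'],C)
E
```

```text
2.1667 [ 0.492 -0.159  0.246] [ 0.613  0.348  0.618 -0.347] [ 0.022 -0.033 -0.075 -0.     0.014  0.001] [[ 0.857  0.496  0.142  0.453]
 [ 0.516 -0.82  -0.247 -0.095]
 [-0.005  0.285 -0.959  0.408]
 [ 0.     0.     0.     1.   ]]
```

View pics/w2.png

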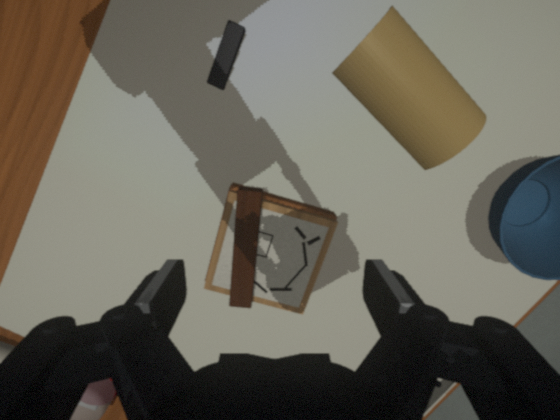

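Wrist view: paperweight at about (246,248), running (248,188)-(241,306). The frame peeks out beside it at (265,243), the card corners are near (232,186), (335,215), (302,312) and (207,287), and the rest is at (410,90).

```bash
python3 - <<'E'
from h import *
np.set_printoptions(precision=3,suppress=True)
f='pics/w2';im=cv2.imread(f+'.png');hsv=cv2.cvtColor(im,cv2.COLOR_BGR2HSV)
for p in [(246,240),(247,200),(242,295),(222,240),(285,300),(215,280),(300,260),(335,213),(270,200),(410,90),(450,150),(380,40)]: print(p,hsv[p[1],p[0]],end=' ')
m=((hsv[...,2]<100)&(hsv[...,1]>90)).astype(np.uint8)*255
roi=np.zeros_like(m);roi[175:320,195:350]=255
m=cv2.morphologyEx(m&roi,cv2.MORPH_OPEN,np.ones((7,7)))
c=max(cv2.findContours(m,0,2)[0],key=cv2.contourArea)
r=cv2.minAreaRect(c);b=cv2.boxPoints(r);print('\npw',r,b)
P=cast(f,b,.064);print(P,P.mean(0))
g=((hsv[...,0]>12)&(hsv[...,0]<30)&(hsv[...,1]>80)&(hsv[...,2]>80)).astype(np.uint8)*255
roi[:]=0;roi[:180,325:495]=255
c2=max(cv2.findContours(cv2.morphologyEx(g&roi,cv2.MORPH_OPEN,np.ones((5,5))),0,2)[0],key=cv2.contourArea)
a=cv2.approxPolyDP(c2,4,True)[:,0];print('rest',a,cast(f,a,0.0))
o=im.copy();cv2.drawContours(o,[c],-1,(0,255,0),1);cv2.drawContours(o,[c2],-1,(0,0,255),1)
A=cv2.resize(o[175:320,195:350],(620,580),interpolation=cv2.INTER_CUBIC)
cv2.imwrite('pics/c2.png',A)
E
```

```text
(246, 240) [ 11 112  48] (247, 200) [ 12 135  64] (242, 295) [ 10 118  67] (222, 240) [ 16  95 118] (285, 300) [23 24 95] (215, 280) [ 25  23 143] (300, 260) [27 24 94] (335, 213) [ 30  27 122] (270, 200) [ 13 129  81] (410, 90) [ 20 109 133] (450, 150) [ 21 113 124] (380, 40) [ 20 112 132] 
pw ((254.88165283203125, 247.972900390625), (42.76309585571289, 117.26910400390625), 3.4336302280426025) [[230.027 305.222]
 [237.05  188.163]
 [279.737 190.724]
 [272.713 307.783]]
[[ 0.525 -0.33   0.064]
 [ 0.456 -0.187  0.064]
 [ 0.5   -0.164  0.064]
 [ 0.575 -0.304  0.064]] [ 0.514 -0.246  0.064]
rest [[390   9]
 [336  75]
 [423 167]
 [430 167]
 [471 141]
 [485 116]] [[ 0.506  0.077  0.   ]
 [ 0.492 -0.015  0.   ]
 [ 0.657 -0.049  0.   ]
 [ 0.665 -0.045  0.   ]
 [ 0.689  0.01   0.   ]
 [ 0.683  0.043  0.   ]]
```

View pics/c2.png

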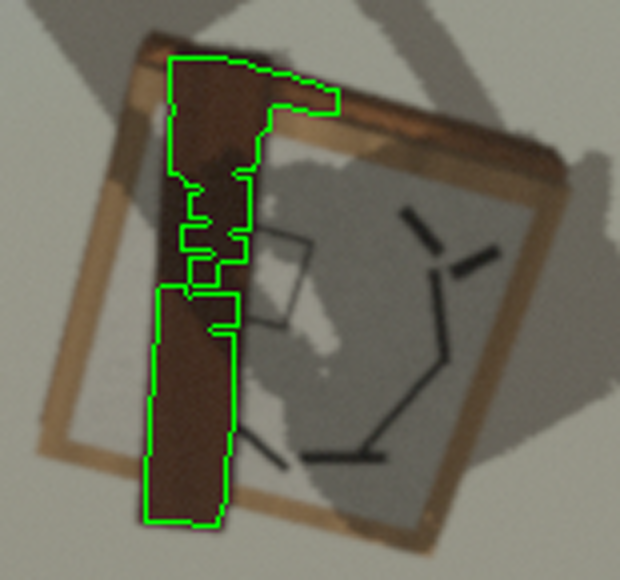

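```bash
python3 - <<'E'
from h import *
np.set_printoptions(precision=4,suppress=True)
f='pics/w2'; q=lambda L:[(195+x/4,175+y/4) for x,y in L]
P=cast(f,q([(145,523),(220,526),(170,58)]),.064);print(P,np.linalg.norm(P[1]-P[0]),np.linalg.norm(P[2]-P[0]))
v=P[2]-P[0];u=v/np.linalg.norm(v);n=np.array([u[1],-u[0],0]);print('ang',np.degrees(np.arctan2(u[1],u[0])),'ctr',P[0]+u*.08+n*.015)
F=cast(f,q([(312,242),(285,326),(258,229),(248,320)]),.042);print('frame',F,np.linalg.norm(F[1]-F[0]))
S=cast(f,q([(150,85),(553,205),(432,550),(42,452)]),.042);print(S,np.linalg.norm(np.diff(S,axis=0),axis=1),S.mean(0))
d=S[0]-S[3];print(np.degrees(np.arctan2(d[1],d[0])));d=S[1]-S[2];print(np.degrees(np.arctan2(d[1],d[0])));d=S[2]-S[3];print(np.degrees(np.arctan2(d[1],d[0])));d=S[1]-S[0];print(np.degrees(np.arctan2(d[1],d[0])));d=F[0]-F[1];print(np.degrees(np.arctan2(d[1],d[0])))
# rest from w2 & s0
w=cast(f,[(390,9),(336,75),(485,116),(430,167)],0);print('rest',w,w.mean(0))
E
```

```text
[[ 0.5267 -0.3295  0.064 ]
 [ 0.5482 -0.3178  0.064 ]
 [ 0.4576 -0.1884  0.064 ]] 0.02458757808838196 0.15711139108868413
ang 116.08106602464986 ctr [ 0.505  -0.2511  0.064 ]
frame [[ 0.527  -0.2241  0.042 ]
 [ 0.5347 -0.2544  0.042 ]
 [ 0.5098 -0.2293  0.042 ]
 [ 0.5232 -0.2588  0.042 ]] 0.031193340356943135
[[ 0.4567 -0.2052  0.042 ]
 [ 0.5865 -0.1733  0.042 ]
 [ 0.6228 -0.3019  0.042 ]
 [ 0.4877 -0.3382  0.042 ]] [0.1336 0.1336 0.1399] [ 0.5384 -0.2546  0.042 ]
103.09623847001754
105.74999464971013
15.042702895820442
13.823329661876704
104.34474364422343
rest [[ 0.5059  0.0768  0.    ]
 [ 0.4922 -0.015   0.    ]
 [ 0.6835  0.0431  0.    ]
 [ 0.6653 -0.0446  0.    ]] [0.5867 0.0151 0.    ]
```

Mark ≈ (0.510,-0.246) with stand x at 14.5°. Paperweight centre ≈ (0.506,-0.252) at 116°. I'll go above it and check.

Emit:
step_arm(
  increments=[
    {"grip": 1, "delta_pos": [0.002, -0.016, -0.025], "twist": -1},
    {"grip": 1, "delta_pos": [0.002, -0.016, -0.025], "twist": -1},
    {"grip": 1, "delta_pos": [0.002, -0.016, -0.025], "twist": -1},
    {"grip": 1, "delta_pos": [0.002, -0.016, -0.025], "twist": -1},
    {"grip": 1, "delta_pos": [0.002, -0.016, -0.025], "twist": -1},
    {"grip": 1, "delta_pos": [0.003, -0.013, -0.025], "twist": 0},
    {"grip": 1, "delta_pos": [0, 0, 0], "twist": 0},
    {"grip": 1, "delta_pos": [0, 0, 0], "twist": 0},
  ],
)

```text
clock: 2.83
position: [0.5073, -0.2521, 0.099]
ee_rot: [0.6, 0.374, 0.601, -0.374]
contact_force: [0.4, -0.3, 0.3]
width: 0.085
```

```bash
python3 - <<'E'
from h import *
np.set_printoptions(precision=4,suppress=True)
a,C=snap('wrist','pics/w3'); s=manip.get_state(); print(s['clock'],s['position'],s['ee_rot'],C)
o=cv2.imread('pics/w3.png')
c=np.array([.5057,-.2524,.064]);u=np.array([-.44,.898,0]);n=np.array([.898,.44,0])
pts=[c+i*.08*u+j*.015*n for i,j in [(1,1),(1,-1),(-1,-1),(-1,1)]]
cv2.polylines(o,[proj('pics/w3',pts).round().astype(int)],True,(0,255,0),1)
cv2.imwrite('pics/w3o.png',o)
E
```

```text
2.8833 [ 0.508  -0.2523  0.1002] [ 0.6006  0.3741  0.5999 -0.3735] [[ 0.8976  0.4215  0.129   0.4737]
 [ 0.4408 -0.8583 -0.2628 -0.184 ]
 [-0.0001  0.2927 -0.9562  0.2624]
 [ 0.      0.      0.      1.    ]]
```

View pics/w3o.png

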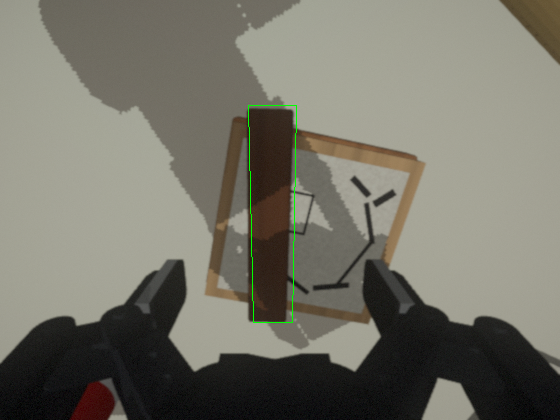

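The projected outline matches the bar to within 1–2 mm. The red at (95,400) is the bottle's cap, so I'll check the clearance.

```bash
python3 - <<'E'
from h import *
print(cast('pics/s0',[(207,137)],0),cast('pics/s0',[(202,86)],.19),cast('pics/w3',[(95,400)],.19),cast('pics/w3',[(95,400)],.1))
E
```

```text
[[ 0.43562626 -0.51730062  0.        ]] [[ 0.4359208  -0.50966765  0.19      ]] [[ 0.46139484 -0.28513494  0.19      ]] [[ 0.44607439 -0.41076005  0.1       ]]
```

Emit:
step_arm(
  increments=[
    {"grip": 1, "delta_pos": [-0.002, 0, -0.015], "twist": 0},
    {"grip": 1, "delta_pos": [0, 0, -0.015], "twist": 0},
    {"grip": 1, "delta_pos": [0, 0, -0.015], "twist": 0},
    {"grip": 1, "delta_pos": [0, 0, -0.007], "twist": 0},
    {"grip": 1, "delta_pos": [0, 0, -0.002], "twist": 0},
    {"grip": 1, "delta_pos": [0, 0, 0], "twist": 0},
  ],
)

```text
clock: 3.38
position: [0.5056, -0.2529, 0.0461]
ee_rot: [0.601, 0.374, 0.6, -0.374]
contact_force: [-0.1, -0.7, -0.3]
width: 0.086
```

Emit:
step_arm(
  increments=[
    {"grip": 0, "delta_pos": [0, 0, -0.001], "twist": 0},
    {"grip": 0, "delta_pos": [0, 0, 0], "twist": 0},
    {"grip": 0, "delta_pos": [0, 0, 0], "twist": 0},
    {"grip": 0, "delta_pos": [0, 0, 0], "twist": 0},
    {"grip": 0, "delta_pos": [0, 0, 0], "twist": 0},
    {"grip": 0, "delta_pos": [0, 0, 0], "twist": 0},
    {"grip": 0, "delta_pos": [0, 0, 0], "twist": 0},
    {"grip": 0, "delta_pos": [0, 0, 0], "twist": 0},
  ],
  force=40,
)

```text
clock: 4.05
position: [0.5048, -0.2534, 0.0439]
ee_rot: [0.6, 0.374, 0.6, -0.374]
contact_force: [0.4, -0.2, -0.2]
width: 0.0
```

Width 0 means nothing is gripped. Look.

```bash
python3 - <<'E'
from h import *
a,C=snap('wrist','pics/w4');s=manip.get_state(); print(s['clock'],s['position'],s['width'],s['contact_force'])
E
```

```text
4.1 [ 0.50478007 -0.25333518  0.04387042] -0.00014055410750786801 [ 0.3608774  -0.36000678 -0.07006934]
```

View pics/w4.png

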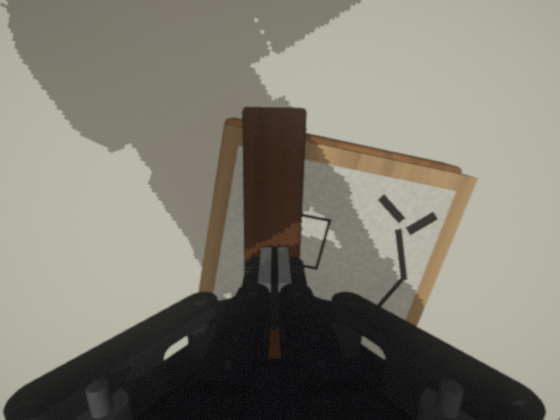

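```bash
python3 - <<'E'
from h import *
np.set_printoptions(precision=1,suppress=True)
c=np.array([.5057,-.2524,.064]);u=np.array([-.44,.898,0]);n=np.array([.898,.44,0])
pts=[c+i*.08*u+j*.015*n for i,j in [(1,1),(1,-1)]]
S=np.array([[ 0.4567,-0.2052,.042],[.5865,-.1733,.042],[.527,-.2241,.042],[.5347,-.2544,.042]])
for f in ('pics/w3','pics/w4'): print(f,proj(f,pts),'\n',proj(f,S))
m=np.array(manip.get_image('wrist')['mount']);T=np.linalg.inv(m);np.set_printoptions(precision=4)
print(m)
for x in (0,-.019,-.03):
  p=T@[x,0,0,1];print(x,303.4*p[0]/p[2]+274.1,303.4*p[1]/p[2]+205.6)
s=manip.get_state();print(s['qpos'],s['effort'],s['moment'])
E
```

```text
pics/w3 [[296.1 105.1]
 [247.8 105. ]] 
 [[239.3 129.7]
 [418.6 169.9]
 [314.2 195.4]
 [304.5 233.2]]
pics/w4 [[310.8 102.2]
 [243.7 102.2]] 
 [[233.  135.4]
 [468.5 187.4]
 [331.1 220.2]
 [317.8 267.6]]
[[ 0.     -0.2944  0.9557 -0.1633]
 [ 1.      0.0001  0.     -0.0002]
 [-0.0001  0.9557  0.2944 -0.0762]
 [ 0.      0.      0.      1.    ]]
0 274.3976264297374 247.7057819877312
-0.019 274.43126734674456 263.0609590174095
-0.03 274.4544709365838 273.65208617456005
[-0.5884  0.4005  1.7648  0.0001  0.9764 -1.0438] [ -0.0018 -43.846  -19.4228   0.0001   0.0009   0.    ] [-0.0339  0.0001  0.0041]
```

```bash
python3 - <<'E'
from h import *
snap('scene','pics/s1');snap('side','pics/d1')
a=cv2.imread('pics/s1.png')[110:220,180:310];b=cv2.imread('pics/d1.png')[130:240,270:400];w=cv2.imread('pics/w4.png')[220:310,210:340]
r=lambda i:cv2.resize(i,(395,295),interpolation=cv2.INTER_CUBIC)
o=np.vstack([np.hstack([r(a),r(b)]),np.hstack([r(w),r(cv2.convertScaleAbs(w,alpha=2.5))])])
cv2.imwrite('pics/m1.png',o)
E
```

```text
(no output)
```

View pics/m1.png

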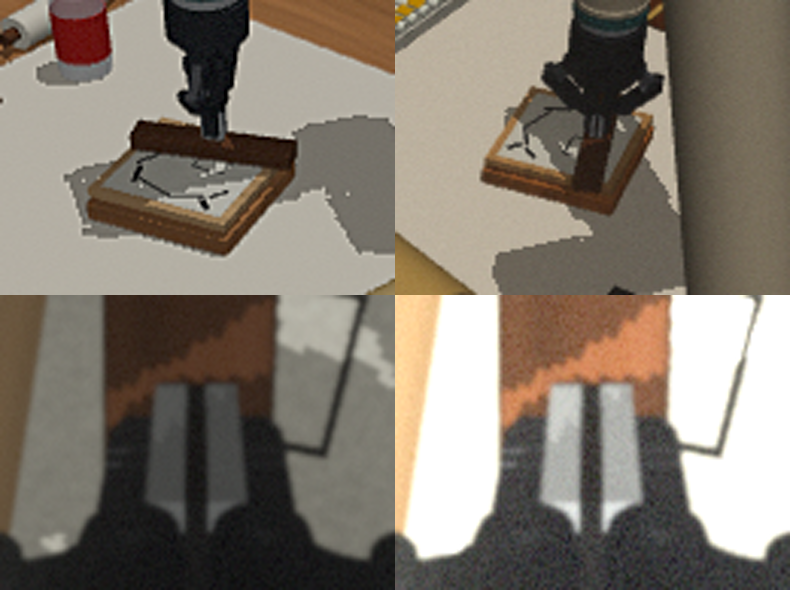

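The bar has not moved, and the shut fingertips appear to sit at or above its top: scene tip ≈ (250,161), side tip ≈ (336,180). I'll triangulate.

```bash
python3 - <<'E'
from h import *
np.set_printoptions(precision=4,suppress=True)
def tri(f,p,g,q):
    a=np.load(f+'.npz')['C'][:3,3];b=np.load(g+'.npz')['C'][:3,3]
    u=cast(f,p,0)[0]-a;v=cast(g,q,0)[0]-b;u/=np.linalg.norm(u);v/=np.linalg.norm(v)
    t=np.linalg.lstsq(np.c_[u,-v],b-a,rcond=None)[0];x,y=a+t[0]*u,b+t[1]*v
    return (x+y)/2,np.linalg.norm(x-y)
S,D='pics/s1','pics/d1'
print('tip',tri(S,(250,161.5),D,(336.5,180)))
s=manip.get_state()['position']
for z in (.044,.064):
  P=[s[0],s[1],z];print(z,proj(S,P),proj(D,P))
# bar end top corners in scene: crop (140,123),(297,142); bottom (135,147),(293,168)
q=lambda x,y:(180+x/3.04,110+y/2.68)
c=np.array([.5057,-.2524,0]);u=np.array([-.44,.898,0]);n=np.array([.898,.44,0])
for z in (.042,.064):print(z,proj(S,[c+.08*u+.015*n+[0,0,z],c-.08*u+.015*n+[0,0,z]]))
print(q(140,123),q(297,142),q(135,150),q(293,168))
E
```

```text
tip (array([ 0.5054, -0.2564,  0.0595]), np.float64(6.690461600547469e-05))
0.044 [[251.1568 166.0632]] [[335.7856 184.0409]]
0.064 [[250.8397 160.5577]] [[336.2272 179.6015]]
0.042 [[276.5146 173.6696]
 [223.6322 166.2232]]
0.064 [[276.4331 167.5793]
 [222.9923 160.1764]]
(226.05263157894737, 155.8955223880597) (277.6973684210526, 162.98507462686567) (224.4078947368421, 165.97014925373134) (276.38157894736844, 172.6865671641791)
```

```bash
python3 - <<'E'
from h import *
np.set_printoptions(precision=1,suppress=True)
m=np.array(manip.get_image('wrist')['mount']);T=np.linalg.inv(m)
for x in (0,-.01,-.02,-.03):
  for z in (0,-.011):
    p=T@[x,0,z,1];print(x,z,303.4*p[1]/p[2]+205.6)
s=manip.get_state();print(s['contact_force'],s['width'],s['effort'])
# edges of tips & how the w3 open fingertips sit
E
```

```text
0 0 247.70579457659983
0 -0.011 230.28378266176776
-0.01 0 255.37597872182198
-0.01 -0.011 237.09900456368052
-0.02 0 263.96606559464965
-0.02 -0.011 244.7485467831693
-0.03 0 273.6521010428195
-0.03 -0.011 253.3956049301549
[-0.6 -0.1 -0.1] 0.00010871491098378125 [ -0.  -43.8 -19.4  -0.    0.    0. ]
```

Emit:
step_arm(
  increments=[
    {"grip": 0, "delta_pos": [0, 0, 0.025], "twist": 0},
    {"grip": 0.7, "delta_pos": [0, 0, 0.005], "twist": 0},
    {"grip": 1, "delta_pos": [0, 0, 0], "twist": 0},
  ],
)

```text
clock: 4.55
position: [0.5064, -0.2543, 0.0757]
ee_rot: [0.602, 0.374, 0.598, -0.374]
contact_force: [1.5, -0.8, 0.4]
width: 0.0235
```

```bash
python3 - <<'E'
from h import *
snap('wrist','pics/w5');s=manip.get_state();print(s['position'],s['width'],s['contact_force'])
E
```

```text
[ 0.50554065 -0.25378338  0.07460615] 0.030866462252020232 [-0.64696435 -0.19909507 -0.10525884]
```

Emit:
step_arm(
  increments=[
    {"grip": 0, "delta_pos": [0, 0, 0.005], "twist": 0},
    {"grip": 0, "delta_pos": [0, 0, 0], "twist": 0},
    {"grip": 0, "delta_pos": [0, 0, 0], "twist": 0},
    {"grip": 0, "delta_pos": [0, 0, 0], "twist": 0},
    {"grip": 0, "delta_pos": [0, 0, 0], "twist": 0},
  ],
)

```text
clock: 5.02
position: [0.5046, -0.2531, 0.0785]
ee_rot: [0.6, 0.374, 0.6, -0.374]
contact_force: [-0.6, -0.5, -0.9]
width: -0.0001
```

```bash
python3 - <<'E'
from h import *
snap('wrist','pics/w6');s=manip.get_state();print(s['position'],s['width'])
def crop(n): return cv2.resize(cv2.convertScaleAbs(cv2.imread(f'pics/{n}.png')[60:360,180:370],alpha=1.8),(380,600),interpolation=cv2.INTER_CUBIC)
cv2.imwrite('pics/m2.png',np.hstack([crop('w4'),crop('w6')]))
E
```

```text
[ 0.50458997 -0.25316062  0.07849897] 4.448126999802759e-05
```

View pics/m2.png

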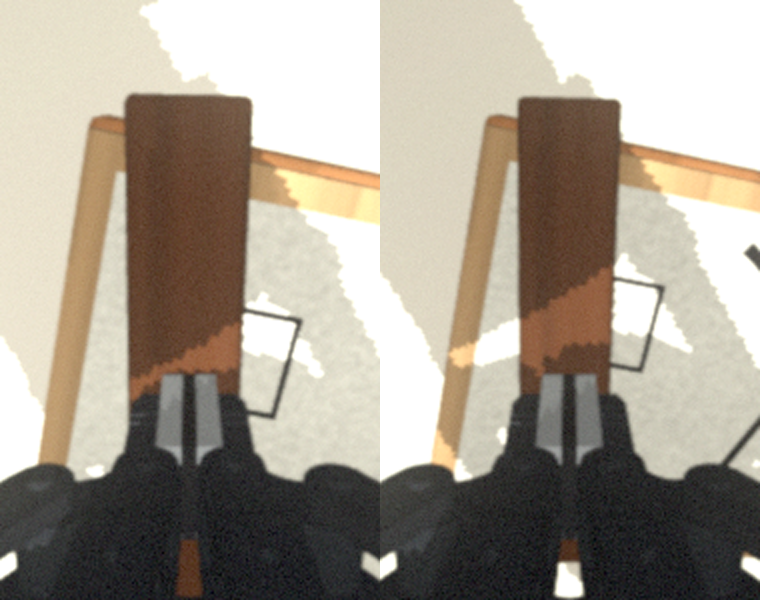

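The tips look the same embedded or free, and their shadow meets the bar in w4. So the real fingertips end about 20 mm above the reported TCP. I'll go lower and watch the force.

Emit:
step_arm(
  increments=[
    {"grip": 1, "delta_pos": [0.001, 0.001, 0], "twist": 0},
    {"grip": 1, "delta_pos": [0, 0, 0], "twist": 0},
    {"grip": 1, "delta_pos": [0, 0, 0], "twist": 0},
    {"grip": 1, "delta_pos": [0, 0, 0], "twist": 0},
    {"grip": 1, "delta_pos": [0, 0, -0.012], "twist": 0},
    {"grip": 1, "delta_pos": [0, 0, -0.012], "twist": 0},
    {"grip": 1, "delta_pos": [0, 0, -0.01], "twist": 0},
    {"grip": 1, "delta_pos": [0, 0, 0], "twist": 0},
  ],
)

```text
clock: 5.73
position: [0.5044, -0.2514, 0.0429]
ee_rot: [0.598, 0.374, 0.601, -0.374]
contact_force: [-0.0, 0.6, -0.2]
width: 0.0855
```

Emit:
step_arm(
  increments=[
    {"grip": 1, "delta_pos": [0, 0, -0.004], "twist": 0},
    {"grip": 1, "delta_pos": [0, 0, -0.004], "twist": 0},
    {"grip": 1, "delta_pos": [0, 0, -0.002], "twist": 0},
    {"grip": 1, "delta_pos": [0, 0, 0], "twist": 0},
  ],
)

```text
clock: 6.07
position: [0.5057, -0.2522, 0.0347]
ee_rot: [0.6, 0.374, 0.6, -0.374]
contact_force: [0.1, -0.3, 0.8]
width: 0.0854
```

```bash
python3 -c "
from rig import manip
print(manip.grasp_offset,[x for x in dir(manip) if x[0]!='_'])"
```

```text
0.0187 ['MotionError', 'get_image', 'get_state', 'grasp_offset', 'sign_off']
```

Emit:
step_arm(
  increments=[
    {"grip": 1, "delta_pos": [0, 0, -0.003], "twist": 0},
    {"grip": 1, "delta_pos": [0, 0, -0.002], "twist": 0},
    {"grip": 1, "delta_pos": [0, 0, 0], "twist": 0},
  ],
)

```text
clock: 6.32
position: [0.5057, -0.2522, 0.0297]
ee_rot: [0.6, 0.374, 0.6, -0.374]
contact_force: [0.2, 0.6, -0.6]
width: 0.0851
```

Emit:
step_arm(
  increments=[
    {"grip": 0, "delta_pos": [0, 0, 0], "twist": 0},
    {"grip": 0, "delta_pos": [0, 0, 0], "twist": 0},
    {"grip": 0, "delta_pos": [0, 0, 0], "twist": 0},
    {"grip": 0, "delta_pos": [0, 0, 0], "twist": 0},
    {"grip": 0, "delta_pos": [0, 0, 0], "twist": 0},
  ],
  force=30,
)

```text
clock: 6.73
position: [0.5057, -0.2524, 0.0301]
ee_rot: [0.6, 0.374, 0.6, -0.374]
contact_force: [-0.4, 0.0, 0.6]
width: 0.0289
```

Gripped at 28.9 mm. The bar's underside is 12 mm above the reported TCP, so at the crown the TCP z should be about 0.020. Lift.

Emit:
step_arm(
  increments=[
    {"grip": 0, "delta_pos": [0, 0, 0.01], "twist": 0},
    {"grip": 0, "delta_pos": [0, 0, 0.02], "twist": 0},
    {"grip": 0, "delta_pos": [0, 0, 0.03], "twist": 0},
    {"grip": 0, "delta_pos": [0, 0, 0.02], "twist": 0},
    {"grip": 0, "delta_pos": [0, 0, 0], "twist": 0},
  ],
)

```text
clock: 7.15
position: [0.5088, -0.2541, 0.115]
ee_rot: [0.603, 0.374, 0.597, -0.374]
contact_force: [1.1, -1.4, -1.0]
width: 0.0287
```

```bash
python3 - <<'E'
from h import *
np.set_printoptions(precision=4,suppress=True)
snap('wrist','pics/w7');snap('scene','pics/s2');snap('side','pics/d2');s=manip.get_state();print(s['position'],s['width'],s['contact_force'],s['clock'])
def R2(f,roi,nm):
    im=cv2.imread(f+'.png');h=cv2.cvtColor(im,cv2.COLOR_BGR2HSV)
    g=((h[...,0]>12)&(h[...,0]<30)&(h[...,1]>80)&(h[...,2]>70)).astype(np.uint8)*255
    M=np.zeros_like(g);M[roi[1]:roi[3],roi[0]:roi[2]]=255
    c=max(cv2.findContours(cv2.morphologyEx(g&M,cv2.MORPH_OPEN,np.ones((5,5))),0,2)[0],key=cv2.contourArea)
    a=cv2.approxPolyDP(c,2.5,True)[:,0];print(f,a.tolist());print(cast(f,a,0))
R2('pics/s0',(265,200,350,262),'');R2('pics/d0',(230,200,300,260),'')
# frame and mark in w7 : crop
o=cv2.imread('pics/w7.png')
A=np.hstack([cv2.resize(o,(560,420))[:, :]]);cv2.imwrite('pics/w7v.png',A)
# rest mask in w2
R2('pics/w2',(325,0,500,180),'')
E
```

```text
[ 0.5052 -0.2519  0.1095] 0.02881047361094024 [ 0.3309  1.4611 -2.4754] 7.3
pics/s0 [[333, 210], [322, 207], [278, 232], [277, 238], [292, 257], [297, 257], [343, 228]]
[[ 0.4702  0.0168 -0.    ]
 [ 0.4792 -0.014   0.    ]
 [ 0.6319 -0.0468  0.    ]
 [ 0.6504 -0.0349  0.    ]
 [ 0.6775  0.0359 -0.    ]
 [ 0.6697  0.0456  0.    ]
 [ 0.512   0.0776  0.    ]]
pics/d0 [[238, 218], [238, 224], [255, 241], [281, 231], [281, 226], [259, 207], [248, 208]]
[[ 0.6909  0.0265  0.    ]
 [ 0.6739  0.0457  0.    ]
 [ 0.5864  0.0661  0.    ]
 [ 0.5476 -0.0137  0.    ]
 [ 0.5603 -0.03    0.    ]
 [ 0.6682 -0.0516  0.    ]
 [ 0.6941 -0.0264  0.    ]]
pics/w2 [[390, 9], [339, 66], [336, 75], [423, 167], [430, 167], [451, 157], [471, 141], [481, 129], [485, 116], [397, 12]]
[[ 0.5059  0.0768  0.    ]
 [ 0.4896 -0.0047  0.    ]
 [ 0.4922 -0.015   0.    ]
 [ 0.6573 -0.0495  0.    ]
 [ 0.6653 -0.0446  0.    ]
 [ 0.6807 -0.0197  0.    ]
 [ 0.6893  0.0099  0.    ]
 [ 0.6901  0.0282  0.    ]
 [ 0.6835  0.0431  0.    ]
 [ 0.5149  0.0785  0.    ]]
```

View pics/w7.png

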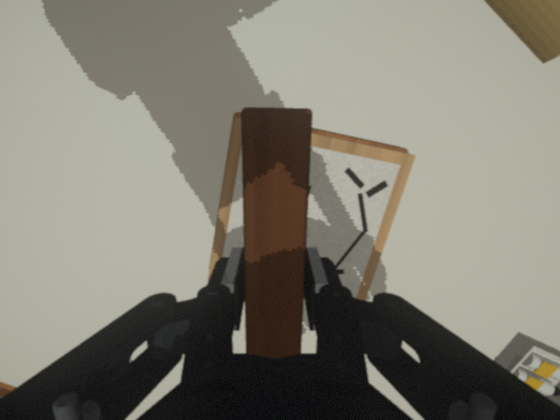

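The bar is held square and level in the jaws. From the contours, the crown line runs at -11.2° through about (0.584,0.015), so I turn -37.3° and carry the bar over.

Emit:
step_arm(
  increments=[
    {"grip": 0, "delta_pos": [0.004, 0.01, 0], "twist": -3.3},
    {"grip": 0, "delta_pos": [0.008, 0.027, 0], "twist": -4},
    {"grip": 0, "delta_pos": [0.008, 0.03, 0], "twist": -4},
    {"grip": 0, "delta_pos": [0.009, 0.033, 0], "twist": -4},
    {"grip": 0, "delta_pos": [0.009, 0.033, 0], "twist": -4},
    {"grip": 0, "delta_pos": [0.009, 0.033, 0], "twist": -4},
    {"grip": 0, "delta_pos": [0.009, 0.033, 0], "twist": -4},
    {"grip": 0, "delta_pos": [0.009, 0.03, 0], "twist": -4},
    {"grip": 0, "delta_pos": [0.009, 0.025, 0], "twist": -4},
    {"grip": 0, "delta_pos": [0.005, 0.012, 0], "twist": -2},
  ],
)

```text
clock: 8.13
position: [0.584, 0.0173, 0.1078]
ee_rot: [-0.447, -0.546, -0.45, 0.547]
contact_force: [0.2, -0.0, -1.3]
width: 0.0295
```

Emit:
step_arm(
  increments=[
    {"grip": 0, "delta_pos": [0, 0, -0.02], "twist": 0},
    {"grip": 0, "delta_pos": [0, 0, -0.02], "twist": 0},
    {"grip": 0, "delta_pos": [0, 0, -0.02], "twist": 0},
    {"grip": 0, "delta_pos": [0, 0, -0.01], "twist": 0},
    {"grip": 0, "delta_pos": [0, 0, 0], "twist": 0},
    {"grip": 0, "delta_pos": [0, 0, 0], "twist": 0},
    {"grip": 0, "delta_pos": [0, 0, 0], "twist": 0},
  ],
)

```text
clock: 8.72
position: [0.5854, 0.0135, 0.0404]
ee_rot: [0.449, 0.547, 0.448, -0.546]
contact_force: [-0.3, -0.6, -1.6]
width: 0.0292
```

```bash
python3 - <<'E'
from h import *
np.set_printoptions(precision=4,suppress=True)
snap('scene','pics/s3');snap('side','pics/d3');snap('wrist','pics/w8');s=manip.get_state();p=s['position'];print(p,s['width'],s['contact_force'],s['moment'],s['clock'])
w,x,y,z=s['ee_rot'];M=R.from_quat([x,y,z,w]).as_matrix();print('jaw',np.degrees(np.arctan2(M[1,1],M[0,1])),M[:,0])
print('n.p',.194*p[0]+.981*p[1])
E
```

```text
[0.5857 0.0135 0.0411] 0.029163847979283338 [-0.2182 -0.4147 -1.0194] [ 0.0072 -0.0286 -0.016 ] 8.8667
jaw -11.21859121235718 [ 0.0024 -0.0002 -1.    ]
n.p 0.12686213089507403
```

```bash
python3 - <<'E'
from h import *
np.set_printoptions(precision=4,suppress=True)
f='pics/w8';im=cv2.imread(f+'.png');h=cv2.cvtColor(im,cv2.COLOR_BGR2HSV)
g=((h[...,0]>12)&(h[...,0]<30)&(h[...,1]>80)&(h[...,2]>50))
d=np.load(f+'.npz');C=d['C'];n=np.array([.194,.981,0])
cols=[c for c in range(60,500,20)]
for c in cols:
    r=np.where(g[:,c])[0]
    if len(r)<20: continue
    t,b=r.min(),r.max()
    P=cast(f,[(c,t)],0)[0]
    # tangent: ray line in the plane perpendicular to the axis
    Q=cast(f,[(c,b)],0)[0]; a=C[:3,3]
    # in (n,z): camera (na,za), ground pt nq ; circle centre (nc, 0.032-0.055), dist =R
    na,za,nq=n@a,a[2],n@Q
    L=np.hypot(na-nq,za); 
    # signed distance of (nc,zc): line normal ; circle lies on +n side of ray
    zc=-.023; nl=nq+(na-nq)*zc/za
    nc=nl+.055*L/za
    print(c,t,b,'top n',round(n@P,4),'-> crown',round(n@P-.05,4),'tangent crown',round(nc,4),P[:2])
E
```

```text
140 152 274 top n 0.1774 -> crown 0.1274 tangent crown 0.136 [0.5071 0.0805]
160 152 280 top n 0.1774 -> crown 0.1274 tangent crown 0.131 [0.5202 0.0779]
180 152 281 top n 0.1774 -> crown 0.1274 tangent crown 0.1301 [0.5333 0.0753]
200 152 281 top n 0.1774 -> crown 0.1274 tangent crown 0.1301 [0.5464 0.0727]
220 152 258 top n 0.1773 -> crown 0.1273 tangent crown 0.1491 [0.5595 0.0701]
240 152 247 top n 0.1773 -> crown 0.1273 tangent crown 0.158 [0.5726 0.0675]
260 109 325 top n 0.2047 -> crown 0.1547 tangent crown 0.0917 [0.5914 0.0917]
280 109 355 top n 0.2047 -> crown 0.1547 tangent crown 0.0639 [0.604  0.0892]
300 109 345 top n 0.2047 -> crown 0.1547 tangent crown 0.0733 [0.6166 0.0867]
320 153 256 top n 0.1766 -> crown 0.1266 tangent crown 0.1506 [0.6249 0.0565]
340 153 281 top n 0.1766 -> crown 0.1266 tangent crown 0.1299 [0.6381 0.0539]
360 153 281 top n 0.1766 -> crown 0.1266 tangent crown 0.1299 [0.6512 0.0512]
380 153 281 top n 0.1766 -> crown 0.1266 tangent crown 0.1299 [0.6644 0.0486]
400 153 277 top n 0.1766 -> crown 0.1266 tangent crown 0.1332 [0.6775 0.046 ]
```

```bash
python3 - <<'E'
from h import *
f='pics/w8';s=manip.get_state();n=np.array([.194,.981,0]);p=s['position']
h=cv2.cvtColor(cv2.imread(f+'.png'),cv2.COLOR_BGR2HSV)
print(h[100:116,280].tolist())
for z in (.07,.0745): print(z,n@(cast(f,[(280,108)],z)[0]-p))
for g,zz in(('pics/w3',.064),): print(n@p, [np.array([-.44,.898,0])@(cast(g,[(272,r)],zz)[0]-[.5057,-.2523,0]) for r in (108,321)])
E
```

```text
[[32, 20, 188], [28, 20, 188], [30, 19, 187], [28, 20, 187], [32, 19, 187], [30, 19, 187], [28, 21, 183], [24, 26, 160], [18, 45, 114], [13, 94, 87], [12, 112, 89], [12, 117, 94], [12, 119, 94], [13, 120, 96], [12, 122, 94], [12, 122, 96]]
0.07 0.07756756495154166
0.0745 0.0775111749641728
0.12686213089507403 [np.float64(0.07817317316318438), np.float64(-0.07878991071626787)]
```

Crown line at n·p ≈ 0.1285, with the bar centre about 0.7 mm behind the TCP. I shift +2 mm in y and lower.

Emit:
step_arm(
  increments=[
    {"grip": 0, "delta_pos": [0, 0.002, -0.006], "twist": 0},
    {"grip": 0, "delta_pos": [0, 0, -0.006], "twist": 0},
    {"grip": 0, "delta_pos": [0, 0, -0.005], "twist": 0},
    {"grip": 0, "delta_pos": [0, 0, 0], "twist": 0},
    {"grip": 0, "delta_pos": [0, 0, 0], "twist": 0},
  ],
)

```text
clock: 9.28
position: [0.5843, 0.0158, 0.0223]
ee_rot: [-0.448, -0.546, -0.449, 0.547]
contact_force: [-0.4, -0.5, -1.7]
width: 0.0289
```

Emit:
step_arm(
  increments=[
    {"grip": 0, "delta_pos": [0, 0, -0.002], "twist": 0},
    {"grip": 0, "delta_pos": [0, 0, 0], "twist": 0},
    {"grip": 0, "delta_pos": [0, 0, 0], "twist": 0},
  ],
)

```text
clock: 9.53
position: [0.5849, 0.0157, 0.0209]
ee_rot: [0.449, 0.546, 0.449, -0.546]
contact_force: [0.2, 0.4, -1.1]
width: 0.0289
```

Emit:
step_arm(
  increments=[
    {"grip": 0, "delta_pos": [0, 0, -0.001], "twist": 0},
    {"grip": 0, "delta_pos": [0, 0, 0], "twist": 0},
    {"grip": 0, "delta_pos": [0, 0, 0], "twist": 0},
  ],
)

```text
clock: 9.78
position: [0.5851, 0.0157, 0.0203]
ee_rot: [0.449, 0.547, 0.449, -0.546]
contact_force: [0.7, 0.1, 0.5]
width: 0.0289
```

Emit:
step_arm(
  increments=[
    {"grip": 0, "delta_pos": [0, 0, -0.0005], "twist": 0},
    {"grip": 0, "delta_pos": [0, 0, 0], "twist": 0},
    {"grip": 0, "delta_pos": [0, 0, 0], "twist": 0},
  ],
)

```text
clock: 10.03
position: [0.5852, 0.0157, 0.0202]
ee_rot: [0.449, 0.547, 0.449, -0.546]
contact_force: [-0.8, -0.5, 5.5]
width: 0.0292
```

Contact at z = 0.020, as predicted. I release gently.

Emit:
step_arm(
  increments=[
    {"grip": 0, "delta_pos": [0, 0, 0.0005], "twist": 0},
    {"grip": 0.36, "delta_pos": [0, 0, 0], "twist": 0},
    {"grip": 0.4, "delta_pos": [0, 0, 0], "twist": 0},
    {"grip": 0.45, "delta_pos": [0, 0, 0], "twist": 0},
    {"grip": 0.5, "delta_pos": [0, 0, 0], "twist": 0},
    {"grip": 0.6, "delta_pos": [0, 0, 0], "twist": 0},
    {"grip": 0.8, "delta_pos": [0, 0, 0], "twist": 0},
    {"grip": 1, "delta_pos": [0, 0, 0], "twist": 0},
    {"grip": 1, "delta_pos": [0, 0, 0], "twist": 0},
    {"grip": 1, "delta_pos": [0, 0, 0], "twist": 0},
  ],
)

```text
clock: 10.87
position: [0.5849, 0.0157, 0.0199]
ee_rot: [0.449, 0.546, 0.449, -0.546]
contact_force: [0.7, -0.9, -0.3]
width: 0.0855
```

Emit:
step_arm(
  increments=[
    {"grip": 1, "delta_pos": [0, 0, 0.01], "twist": 0},
    {"grip": 1, "delta_pos": [0, 0, 0.02], "twist": 0},
    {"grip": 1, "delta_pos": [0, 0, 0.03], "twist": 0},
    {"grip": 1, "delta_pos": [0, 0, 0.03], "twist": 0},
    {"grip": 1, "delta_pos": [0, 0, 0.02], "twist": 0},
    {"grip": 1, "delta_pos": [0, 0, 0], "twist": 0},
    {"grip": 1, "delta_pos": [0, 0, 0], "twist": 0},
  ],
)

```text
clock: 11.45
position: [0.5858, 0.0156, 0.132]
ee_rot: [0.45, 0.547, 0.448, -0.545]
contact_force: [-0.5, -0.6, -1.6]
width: 0.0852
```

```bash
cat > tilt.py <<'E'
from h import *
import sys
f=sys.argv[1];snap('wrist',f);s=manip.get_state();print(s['clock'],s['position'])
im=cv2.imread(f+'.png');h=cv2.cvtColor(im,cv2.COLOR_BGR2HSV)
m=((h[...,0]<16)&(h[...,1]>85)&(h[...,2]<130)).astype(np.uint8)*255
m[:, :150]=0;m[:,420:]=0
m=cv2.morphologyEx(m,cv2.MORPH_OPEN,np.ones((5,5)))
c=max(cv2.findContours(m,0,2)[0],key=cv2.contourArea);x,y,w,hh=cv2.boundingRect(c);print('box',x,y,w,hh,cv2.contourArea(c))
for r in range(y+4,y+hh-3,12):
    q=np.where(m[r])[0];print(r,q.min(),q.max(),q.max()-q.min()+1,end=' | ')
n=np.array([.194,.981,0])
print('\nend n.p:',[round(float(n@cast(f,[(x+w/2,r)],.054)[0]),4) for r in (y,y+hh)])
E
python3 tilt.py pics/w9
```

```text
11.5 [0.58457955 0.01573909 0.1303343 ]
box 256 112 37 178 5482.5
116 257 292 36 | 128 257 292 36 | 140 257 292 36 | 152 256 291 36 | 164 256 291 36 | 176 257 290 34 | 188 257 290 34 | 200 257 290 34 | 212 257 284 28 | 224 260 287 28 | 236 257 288 32 | 248 257 288 32 | 260 257 287 31 | 272 257 286 30 | 284 257 286 30 | 
end n.p: [0.205, 0.0503]
```

The bar sits on the crown. The far end may be slightly low, so I'll get a second view with baseline and triangulate both ends.

Emit:
step_arm(
  increments=[
    {"grip": 1, "delta_pos": [0, 0.03, 0.01], "twist": 0},
    {"grip": 1, "delta_pos": [0, 0.03, 0.01], "twist": 0},
    {"grip": 1, "delta_pos": [0, 0.03, 0.01], "twist": 0},
    {"grip": 1, "delta_pos": [0, 0.01, 0], "twist": 0},
    {"grip": 1, "delta_pos": [0, 0, 0], "twist": 0},
    {"grip": 1, "delta_pos": [0, 0, 0], "twist": 0},
    {"grip": 1, "delta_pos": [0, 0, 0], "twist": 0},
  ],
)

```text
clock: 12.08
position: [0.5839, 0.1145, 0.1585]
ee_rot: [-0.448, -0.545, -0.449, 0.548]
contact_force: [-0.4, -0.4, 0.0]
width: 0.0855
```

```bash
python3 tilt.py pics/w10; python3 - <<'E'
from h import *
snap('scene','pics/s4');snap('side','pics/d4')
# predicted outlines for tilt 0, +-0.05 in each view: top corners of +x long edge
t=np.array([.981,-.194,0]);n=np.array([.194,.981,0])
np.set_printoptions(precision=1,suppress=True)
for th in (0,.05,-.05):
    c=.561*t+.1283*n+[0,0,.054]
    P=[c+i*(.08*n+np.array([0,0,.08*th]))+j*.015*t for i in(1,-1) for j in (1,-1)]
    for f in('pics/w9','pics/w10','pics/s4','pics/d4'):print(th,f,proj(f,P).ravel())
for f,(x0,y0,x1,y1) in(('pics/s4',(265,180,375,270)),('pics/d4',(200,180,330,270))):
    h=cv2.cvtColor(cv2.imread(f+'.png'),cv2.COLOR_BGR2HSV)
    m=((h[...,0]<16)&(h[...,1]>85)&(h[...,2]<120)).astype(np.uint8)*255
    M=np.zeros_like(m);M[y0:y1,x0:x1]=255;m&=M
    for c in sorted(cv2.findContours(m,0,2)[0],key=cv2.contourArea)[-2:]:
        print(f,cv2.contourArea(c),cv2.approxPolyDP(c,1.5,True)[:,0].tolist())
E
```

```text
12.1333 [0.58414803 0.11425194 0.15867005]
box 150 0 124 101 11229.0
4 150 267 118 | 16 150 268 119 | 28 150 269 120 | 40 155 270 116 | 52 155 271 117 | 64 150 272 123 | 76 150 273 124 | 88 150 273 124 | 
end n.p: [0.3831, 0.3102]
0 pics/w9 [280.5 107.4 240.8 107.5 279.4 291.9 246.5 291.9]
0 pics/w10 [302.4 216.4 270.3 216.3 298.4 355.1 270.9 355. ]
0 pics/s4 [328.7 235.9 337.5 230.3 286.6 202.6 295.1 197.8]
0 pics/d4 [243.4 231.9 249.6 237.8 283.9 205.9 290.4 211.2]
0.05 pics/w9 [280.6 107.4 240.3 107.4 279.4 289.4 246.9 289.5]
0.05 pics/w10 [302.8 217.8 270.2 217.8 298.2 352.3 271.  352.2]
0.05 pics/s4 [328.8 234.7 337.6 229.2 286.6 203.7 295.1 198.9]
0.05 pics/d4 [243.3 231.1 249.5 236.9 284.  206.8 290.4 212.1]
-0.05 pics/w9 [280.4 107.5 241.3 107.5 279.5 294.4 246.2 294.5]
-0.05 pics/w10 [302.1 215.  270.3 214.9 298.7 357.9 270.9 357.8]
-0.05 pics/s4 [328.6 237.  337.4 231.5 286.6 201.4 295.2 196.7]
-0.05 pics/d4 [243.5 232.8 249.7 238.7 283.9 205.  290.4 210.3]
pics/s4 33.5 [[272, 180], [265, 180], [265, 190]]
pics/s4 666.0 [[284, 205], [285, 211], [324, 242], [332, 236], [330, 230], [292, 201]]
pics/d4 222.5 [[300, 191], [302, 193], [299, 194], [300, 198], [329, 206], [328, 197], [317, 196], [317, 194], [311, 194], [303, 190]]
pics/d4 493.5 [[288, 211], [283, 206], [242, 229], [243, 234], [246, 237], [251, 237], [281, 217], [284, 217], [288, 214]]
```

```bash
python3 - <<'E'
from h import *
np.set_printoptions(precision=1,suppress=True)
t=np.array([.981,-.194,0]);n=np.array([.194,.981,0])
for th in (0,.05):
    c=.571*t+.1285*n+[0,0,.054]
    P=[c+i*(.0785*n+np.array([0,0,.08*th]))+j*.0145*t for i in(1,-1) for j in (1,-1)]
    for f in('pics/w9','pics/w10'):print(th,f,proj(f,P).ravel())
for f,r,cs in(('pics/w10',[(206,226),(340,366)],(285,295,305)),('pics/w9',[(102,118),(282,298)],(265,275,285))):
  g=cv2.cvtColor(cv2.imread(f+'.png'),cv2.COLOR_BGR2GRAY)
  for a,b in r:
    for c in cs: print(f,a,c,g[a:b,c].tolist())
E
```

```text
0 pics/w9 [293.  109.2 254.7 109.3 289.9 290.2 258.  290.3]
0 pics/w10 [312.5 217.7 281.5 217.7 307.2 353.8 280.6 353.8]
0.05 pics/w9 [293.3 109.2 254.4 109.2 289.7 287.8 258.2 287.8]
0.05 pics/w10 [313.1 219.1 281.6 219.1 306.8 351.  280.5 351. ]
pics/w10 206 285 [112, 110, 109, 108, 106, 91, 58, 41, 37, 34, 33, 36, 36, 38, 42, 41, 37, 41, 41, 41]
pics/w10 206 295 [108, 107, 108, 107, 108, 100, 69, 42, 34, 36, 30, 38, 36, 39, 41, 36, 42, 33, 38, 38]
pics/w10 206 305 [108, 108, 108, 106, 110, 98, 69, 43, 33, 36, 35, 32, 38, 39, 42, 39, 41, 39, 38, 38]
pics/w10 340 285 [54, 52, 49, 52, 49, 54, 52, 52, 51, 50, 49, 60, 99, 142, 153, 147, 114, 64, 32, 25, 29, 28, 24, 23, 25, 23]
pics/w10 340 295 [53, 48, 51, 51, 52, 53, 50, 52, 48, 49, 51, 54, 89, 128, 109, 62, 37, 28, 29, 25, 27, 23, 25, 22, 21, 25]
pics/w10 340 305 [85, 87, 90, 96, 101, 100, 106, 113, 118, 116, 118, 121, 122, 81, 38, 26, 31, 22, 28, 27, 27, 18, 19, 22, 20, 26]
pics/w9 102 265 [160, 161, 162, 161, 160, 159, 162, 148, 105, 61, 54, 57, 59, 57, 57, 56]
pics/w9 102 275 [160, 161, 161, 162, 161, 161, 161, 152, 109, 65, 57, 61, 59, 61, 62, 61]
pics/w9 102 285 [162, 161, 161, 160, 161, 161, 160, 152, 120, 76, 58, 60, 61, 61, 61, 62]
pics/w9 282 265 [51, 54, 57, 56, 57, 56, 58, 62, 79, 101, 106, 107, 108, 107, 106, 106]
pics/w9 282 275 [54, 55, 54, 54, 53, 57, 55, 58, 77, 99, 106, 107, 107, 110, 107, 106]
pics/w9 282 285 [57, 57, 54, 54, 57, 57, 54, 60, 72, 98, 109, 109, 108, 105, 106, 107]
```

The bar is level to about 0.02–0.03 rad (about 1 mm off centre), which is fine. Next, the seal's top from w1.

```bash
python3 - <<'E'
from h import *
np.set_printoptions(precision=4,suppress=True)
f='pics/w1';im=cv2.imread(f+'.png');g=cv2.cvtColor(im,cv2.COLOR_BGR2GRAY)
print(g[172:206:2,308:350:2])
m=((g>140)).astype(np.uint8)*255
for (x0,y0,x1,y1) in((308,170,352,210),(345,205,392,250)):
    M=np.zeros_like(m);M[y0:y1,x0:x1]=255
    h=cv2.cvtColor(im,cv2.COLOR_BGR2HSV)
    c=max(cv2.findContours(m&M,0,2)[0],key=cv2.contourArea);b=cv2.boxPoints(cv2.minAreaRect(c));P=cast(f,b,.08)
    print(cv2.contourArea(c),b.tolist(),P[:,:2],P.mean(0),np.linalg.norm(np.diff(P,axis=0),axis=1))
    d=P[1]-P[0];e=P[2]-P[1];print(np.degrees([np.arctan2(d[1],d[0]),np.arctan2(e[1],e[0])]))
E
```

```text
[[ 53  55  59  59  56  57  54  54  55  57  57  57  58  55  56  56  52  55
   54  53  53]
 [ 55  55  59  68  71  68  64  60  59  56  55  56  58  58  57  55  55  53
   52  56  55]
 [ 53  57  60  65  72  73  72  72  70  68  64  58  58  56  54  57  53  54
   56  53  57]
 [ 53  57  63  65  68  72  72  71  70  72  73  73  70  63  55  56  57  57
   52  56  54]
 [ 54  57  62  62  64  71  72  74  73  69  72  71  73  72  64  57  58  59
   59  57  56]
 [ 52  59  65  62  62  67  81  84  73  71  73  73  73  71  71  62  56  56
   57  58  56]
 [ 51  59  64  63  64  73 124 128 121 105  89  79  75  75  70  70  61  58
   57  59  56]
 [ 51  59  64  64  63  90 132 134 134 132 132 126 119  97  84  74  68  63
   54  59  55]
 [ 49  49  62  62  64 108 133 134 134 133 135 133 133 134 130 124 114  93
   65  59  59]
 [ 52  50  54  66  72 124 132 135 132 134 133 133 135 134 133 134 134 131
   84  55  55]
 [ 51  53  49  61  89 128 132 133 133 133 132 133 132 133 133 133 134 121
   68  56  52]
 [ 49  49  49  60 105 133 132 133 134 132 132 132 134 133 131 132 133 109
   59  56  52]
 [ 45  52  50  62 116 127 132 132 131 132 133 132 132 132 132 131 128  85
   57  55  52]
 [ 50  49  51  50  57  66  86 101 121 127 131 132 131 132 133 132 121  67
   53  55  57]
 [ 51  51  48  50  50  50  55  52  56  71  89 112 124 129 130 131 106  58
   53  56  57]
 [ 47  51  46  51  49  49  40  42  45  52  52  57  61  76  91 110  80  54
   54  57  57]
 [ 37  39  43  47  43  46  35  39  41  46  47  52  52  50  51  55  52  53
   54  51  56]]Traceback (most recent call last):
  File "<stdin>", line 9, in <module>
ValueError: max() iterable argument is empty
```

```bash
cat > seal.py <<'E'
from h import *
import sys
np.set_printoptions(precision=4,suppress=True)
def top(f,roi,z=.08,th=105):
    g=cv2.cvtColor(cv2.imread(f+'.png'),cv2.COLOR_BGR2GRAY);m=(g>th).astype(np.uint8)*255
    x0,y0,x1,y1=roi;M=np.zeros_like(m);M[y0:y1,x0:x1]=255
    c=max(cv2.findContours(m&M,0,2)[0],key=cv2.contourArea)
    P=cast(f,c[:,0],z);o=P[:,:2].mean(0)
    r=cv2.minAreaRect(((P[:,:2]-o)*1000).astype(np.float32));b=cv2.boxPoints(r)/1000+o
    d=b[1]-b[0];e=b[2]-b[1];print('ctr',b.mean(0),np.linalg.norm(d),np.degrees(np.arctan2(d[1],d[0])),np.linalg.norm(e),np.degrees(np.arctan2(e[1],e[0])))
    return c
if __name__=='__main__':
    top('pics/w1',(308,170,352,210));
E
python3 seal.py; python3 -c "
from h import *
a=cv2.cvtColor(cv2.imread('pics/w1.png'),cv2.COLOR_BGR2GRAY)
print(a[205:250:3,345:392:3])"
```

```text
ctr [0.4842 0.2704] 0.01901839101752696 -75.07413841208088 0.033023442559618324 14.925865808762994
[[ 54  53  56  53  54  55  56  56  55  57  57  56  55  57  56  54]
 [ 51  55  54  57  61  70  54  58  54  56  59  58  57  59  56  55]
 [ 53  50  51  57  71  72  69  56  58  57  55  60  61  57  59  57]
 [ 54  54  57  70  72  72  73  70  57  56  55  55  57  58  59  95]
 [ 51  60  72  71  72  69  72  72  71  57  55  57  58  58  88 148]
 [ 52  53  70  71  72  71  73  71  72  70  61  55  58  73 143 149]
 [ 50  50  50  71  73  73  73  73  73 101 107  59  68 141 152 150]
 [ 49  50  42  61  71  75  72  74 109 130 132 109 138 151 151 151]
 [ 51  48  50  45  67  72  75 119 132 131 132 132 129 151 151 150]
 [ 50  51  50  46  52  76 124 132 132 132 131 132 132 131 149 150]
 [ 97  53  53  49  51  98 130 133 131 130 131 132 131 134 151 150]
 [151 123  57  50  54  54 101 132 130 132 131 132 142 152 150 151]
 [151 152 142  82  51  51  54 110 133 132 132 138 151 151 151 151]
 [152 151 151 148 111  56  91 149 142 133 147 151 152 151 152 151]
 [150 151 152 151 151 143 149 151 150 149 151 152 150 151 151 151]]
```

The middle seal's top measures 33×19 mm, centred at (0.484,0.270) with its long axis at 15°. The frame is at 14.5°, so almost no turn is needed later. I go above it with the jaws at -75°.

Emit:
step_arm(
  increments=[
    {"grip": 1, "delta_pos": [-0.01, 0.016, 0.002], "twist": -7},
    {"grip": 1, "delta_pos": [-0.01, 0.016, 0.002], "twist": -7},
    {"grip": 1, "delta_pos": [-0.01, 0.016, 0.002], "twist": -7},
    {"grip": 1, "delta_pos": [-0.01, 0.016, 0.002], "twist": -7},
    {"grip": 1, "delta_pos": [-0.01, 0.016, 0.002], "twist": -7},
    {"grip": 1, "delta_pos": [-0.01, 0.016, 0], "twist": -7},
    {"grip": 1, "delta_pos": [-0.01, 0.016, 0], "twist": -7},
    {"grip": 1, "delta_pos": [-0.01, 0.016, 0], "twist": -7},
    {"grip": 1, "delta_pos": [-0.01, 0.014, 0], "twist": -7},
    {"grip": 1, "delta_pos": [-0.01, 0.014, 0], "twist": -1},
  ],
)

```text
clock: 13.07
position: [0.4845, 0.2715, 0.1697]
ee_rot: [-0.089, -0.701, -0.089, 0.702]
contact_force: [-0.5, 0.0, 0.7]
width: 0.0854
```

Emit:
step_arm(
  increments=[
    {"grip": 1, "delta_pos": [0, 0, 0], "twist": 0},
    {"grip": 1, "delta_pos": [0, 0, 0], "twist": 0},
  ],
)

```text
clock: 13.23
position: [0.4848, 0.2712, 0.1698]
ee_rot: [0.092, 0.701, 0.091, -0.701]
contact_force: [0.6, 0.0, -2.1]
width: 0.0852
```

```bash
python3 - <<'E'
from h import *
from seal import top
snap('wrist','pics/w11');s=manip.get_state();w,x,y,z=s['ee_rot'];M=R.from_quat([x,y,z,w]).as_matrix()
print(s['clock'],s['position'],'jaw',np.degrees(np.arctan2(M[1,1],M[0,1])),s['qpos'])
u=proj('pics/w11',[.484,.270,.08])[0];print(u)
x,y=u.round().astype(int)
top('pics/w11',(x-45,y-65,x+45,y+65))
g=cv2.cvtColor(cv2.imread('pics/w11.png'),cv2.COLOR_BGR2GRAY);print(g[y-60:y+60:6,x-40:x+40:4])
E
```

```text
13.2833 [0.4853 0.2708 0.1699] jaw -75.18000678279145 [ 0.3846  0.2719  1.6105 -0.0011  1.2591  1.6971]
[276.3251 203.2757]
ctr [0.4653 0.2404] 0.030702246407014917 -72.57127914873537 0.07395167312585486 17.428723381409874
[[161 162 161 146  44  44  42  43  42  39  42  38  36  33  39  35  39  34
   36  35]
 [163 161 161 110  47  41  45  40  44  47  40  40  41  37  39  35  37  34
   35  33]
 [161 161 159  45  41  45  41  42  43  44  57  40  39  38  35  31  35  37
   37  36]
 [162 161  98  47  42  42  44  40  44  37  37  39  40  37  39  38  35  39
   33  35]
 [163 157  58  56  57  60  55  44  47  45  37  40  40  38  36  36  54  33
   37  33]
 [163  98  56  59  58  57  61  61  67  66  67  67  67  39  40  38  54  53
   55  35]
 [156  59  54  59  58  60  60  60  68  66  67  66  68  46  38  37  51  55
   50  52]
 [ 85  56  57  59  58  62  58  61  91  91  92  95  90  74  38  40  53  51
   51  56]
 [ 56  58  59  60  60  62  56  66 142 114  92 130 129 101  37  52  55  52
   50  55]
 [ 61  56  63  59  61  60  57  67 152 151 150 149 149 109  50  55  50  52
   56  54]
 [ 58  59  59  58  58  58  58  62 151 153 149 149 147 109  57  50  52  56
   54  57]
 [ 58  57  59  58  59  59  55  60 152 149 147 148 146 110  52  51  53  60
   55 140]
 [ 60  59  61  61  58  59  60  58 149 147 147 146 145 106  51  49  52  58
   84 162]
 [ 59  62  60  60  56  56  58  55  64  63  61  64  61  57  52  55  58  55
  158 160]
 [ 59  62  58  61  59  59  59  53  56  56  55  58  55  55  56  58  54 122
  162 161]
 [ 61  60  61  57  57  42  41  40  44  54  51  56  53  53  56  58  74 161
  161 161]
 [ 59  62  59  65  63  57  39  39  37  37  58  53  57  54  59  56 156 163
  162 162]
 [ 60  62  65  68  69  66  65  41  43  42  58  57  54  60  58 124 162 162
  160 160]
 [ 61  68  68  66  69  68  65  46  52  56  57  54  57  61  68 161 162 162
  161 162]
 [ 61  69  69  71  68  69  64  56  55  54  57  54  59  55 154 162 160 162
  162 162]]
```

```bash
python3 -c "
from seal import top
print(top('pics/w11',(258,178,297,228),.08,80)[:,0].ptp(0) if 0 else '')
top('pics/w11',(258,178,297,228),.08,100)"
```

```text
ctr [0.4833 0.2692] 0.019459910736644083 -75.13325052761121 0.027329371175968373 14.866745421863277
```

Emit:
step_arm(
  increments=[
    {"grip": 1, "delta_pos": [0, -0.001, -0.02], "twist": 0},
    {"grip": 1, "delta_pos": [0, 0, -0.03], "twist": 0},
    {"grip": 1, "delta_pos": [0, 0, -0.03], "twist": 0},
    {"grip": 1, "delta_pos": [0, 0, -0.03], "twist": 0},
    {"grip": 1, "delta_pos": [0, 0, -0.025], "twist": 0},
    {"grip": 1, "delta_pos": [0, 0, -0.015], "twist": 0},
    {"grip": 1, "delta_pos": [0, 0, -0.004], "twist": 0},
    {"grip": 1, "delta_pos": [0, 0, 0], "twist": 0},
    {"grip": 1, "delta_pos": [0, 0, 0], "twist": 0},
  ],
)

```text
clock: 14.03
position: [0.4861, 0.2703, 0.0165]
ee_rot: [0.091, 0.702, 0.091, -0.701]
contact_force: [0.2, 0.8, -0.1]
width: 0.0857
```

Emit:
step_arm(
  increments=[
    {"grip": 0, "delta_pos": [0, 0, 0], "twist": 0},
    {"grip": 0, "delta_pos": [0, 0, 0], "twist": 0},
    {"grip": 0, "delta_pos": [0, 0, 0], "twist": 0},
    {"grip": 0, "delta_pos": [0, 0, 0], "twist": 0},
    {"grip": 0, "delta_pos": [0, 0, 0], "twist": 0},
    {"grip": 0, "delta_pos": [0, 0, 0], "twist": 0},
    {"grip": 0, "delta_pos": [0, 0, 0], "twist": 0},
  ],
  force=50,
)

```text
clock: 14.62
position: [0.485, 0.2707, 0.0163]
ee_rot: [0.091, 0.701, 0.091, -0.701]
contact_force: [-0.7, 0.3, 2.8]
width: 0.0194
```

Gripped at 19.4 mm. The foot is 6 mm below the reported TCP. Lift and carry.

Emit:
step_arm(
  increments=[
    {"grip": 0, "delta_pos": [0, 0, 0.015], "twist": 0},
    {"grip": 0, "delta_pos": [0, 0, 0.03], "twist": 0},
    {"grip": 0, "delta_pos": [0, 0, 0.03], "twist": 0},
    {"grip": 0, "delta_pos": [0, 0, 0.03], "twist": 0},
    {"grip": 0, "delta_pos": [0, 0, 0.015], "twist": 0},
    {"grip": 0, "delta_pos": [0, 0, 0], "twist": 0},
    {"grip": 0, "delta_pos": [0, 0, 0], "twist": 0},
  ],
)

```text
clock: 15.2
position: [0.4848, 0.2708, 0.136]
ee_rot: [0.091, 0.702, 0.091, -0.701]
contact_force: [0.2, -0.3, -2.1]
width: 0.0195
```

Emit:
step_arm(
  increments=[
    {"grip": 0, "delta_pos": [0.002, -0.02, 0], "twist": 0},
    {"grip": 0, "delta_pos": [0.002, -0.035, 0], "twist": 0},
    {"grip": 0, "delta_pos": [0.002, -0.04, 0], "twist": 0},
    {"grip": 0, "delta_pos": [0.002, -0.04, 0], "twist": 0},
    {"grip": 0, "delta_pos": [0.002, -0.04, 0], "twist": 0},
    {"grip": 0, "delta_pos": [0.002, -0.04, 0], "twist": 0},
    {"grip": 0, "delta_pos": [0.002, -0.04, 0], "twist": 0},
    {"grip": 0, "delta_pos": [0.002, -0.04, 0], "twist": 0},
    {"grip": 0, "delta_pos": [0.002, -0.04, 0], "twist": 0},
    {"grip": 0, "delta_pos": [0.002, -0.04, 0], "twist": 0},
  ],
)

```text
clock: 16.03
position: [0.5029, -0.1056, 0.1335]
ee_rot: [-0.09, -0.7, -0.092, 0.703]
contact_force: [1.3, 0.5, -1.4]
width: 0.0191
```

Emit:
step_arm(
  increments=[
    {"grip": 0, "delta_pos": [0.003, -0.04, 0], "twist": 0},
    {"grip": 0, "delta_pos": [0.002, -0.04, 0], "twist": 0},
    {"grip": 0, "delta_pos": [0, -0.03, 0], "twist": 0},
    {"grip": 0, "delta_pos": [0, -0.02, 0], "twist": 0},
    {"grip": 0, "delta_pos": [0, -0.01, 0], "twist": 0},
    {"grip": 0, "delta_pos": [0, 0, 0], "twist": 0},
    {"grip": 0, "delta_pos": [0, 0, 0], "twist": 0},
    {"grip": 0, "delta_pos": [0, 0, 0], "twist": 0},
  ],
)

```text
clock: 16.7
position: [0.5092, -0.2423, 0.135]
ee_rot: [-0.091, -0.701, -0.092, 0.702]
contact_force: [-0.3, -0.5, -1.5]
width: 0.0196
```

```bash
python3 - <<'E'
from h import *
np.set_printoptions(precision=4,suppress=True)
snap('wrist','pics/w12');snap('scene','pics/s5');snap('side','pics/d5');s=manip.get_state();w,x,y,z=s['ee_rot'];M=R.from_quat([x,y,z,w]).as_matrix()
print(s['clock'],s['position'],s['width'],s['contact_force'],'jaw',np.degrees(np.arctan2(M[1,1],M[0,1])),M[:,0])
ex=np.array([np.cos(np.radians(14.5)),np.sin(np.radians(14.5)),0]);ey=np.array([-ex[1],ex[0],0]);mk=np.array([.510,-.2455,.042])
P=[mk+i*.0215*ex+j*.0155*ey for i,j in((1,1),(1,-1),(-1,-1),(-1,1))]
print(proj('pics/w12',P));print(proj('pics/s5',P),proj('pics/d5',P))
# dark rows in wrist view
g=cv2.cvtColor(cv2.imread('pics/w12.png'),cv2.COLOR_BGR2GRAY)
a=proj('pics/w12',P).round().astype(int);x0,y0=a.min(0)-12;x1,y1=a.max(0)+12
cv2.imwrite('pics/f12.png',cv2.resize(cv2.imread('pics/w12.png')[y0:y1,x0:x1],None,fx=4,fy=4))
print(x0,y0,x1,y1)
E
```

```text
16.85 [ 0.5098 -0.2427  0.1359] 0.01944497283696839 [-0.6924  0.0104 -2.3187] jaw -75.10428887241703 [-0.0002  0.0005 -1.    ]
[[261.5019 176.8189]
 [297.5989 177.0579]
 [296.2132 223.985 ]
 [261.7986 223.7508]]
[[253.3304 173.9397]
 [243.829  171.2152]
 [250.6886 163.136 ]
 [260.0353 165.7448]] [[325.3375 186.4249]
 [328.4643 180.4292]
 [340.8357 183.8577]
 [337.8444 189.9476]]
250 165 310 236
```

```bash
python3 - <<'E'
from h import *
g=cv2.cvtColor(cv2.imread('pics/w12.png'),cv2.COLOR_BGR2GRAY)
np.set_printoptions(linewidth=250)
print(list(range(250,310,2)))
for r in range(165,236,3): print(r,' '.join('%3d'%v for v in g[r,250:310:2]))
m=np.array(manip.get_image('wrist')['mount']);T=np.linalg.inv(m)
for x in (.006,-.064):
  for y in(-.01,.01):
    for z in (-.017,.017):
      p=T@[x,y,z,1];print(x,y,z,303.4*p[0]/p[2]+274.1,303.4*p[1]/p[2]+205.6)
E
```

```text
[250, 252, 254, 256, 258, 260, 262, 264, 266, 268, 270, 272, 274, 276, 278, 280, 282, 284, 286, 288, 290, 292, 294, 296, 298, 300, 302, 304, 306, 308]
165 108 109 109 110 109 110 110 111 114 109 110 110 112 112 110 111 111 110 110 111 112 114 112 111 111 111 112 111 111 111
168 113 114 110 111 115 110 110 109 110 109 113 116 111 112 110 111 112 112 114 112 113 112 112 111 113 111 108 108 110 106
171 108 111 112 110 109 112 113 115 110 110 114 113 110 110 113 113 110 112 112 113 113 110 111 113 112 110 110 109 111 109
174 107 106 112 110 109 109 111 110 108 111 110 113 115 114 112 112 114 115 109 113 112 111 110 110 111 115 114 109 109 109
177 111 111 111 112 110  90  53  52  53  53  58  60  61  59  59  58  58  56  54  51  52  52  52  60  67 106 113 112 109 107
180 112 110 110 112 111  89  82 110 110 110 109 108 110 109 112 108 109 111 110 109 108 109 109  98  62 104 111 111 110 110
183 124 124 114 110 110  90  81 111 113 112 110 111 112 113 114 111 111 113 111 110 112 114 111  97  61 108 109 110 108 108
186 164 165 162 126 109  89  79 111 112 108 111 112 112 112 112 114 112 113 111 1
[... 1765 characters left out ...]
7 165 165 166
231 108 109 104  77  72  72  73  72  73  72  71  72  72  72  75  72  72  75  73  74  73  86 150 167 167 166 166 166 166 165
234 109 107  99  75  72  76  71  72  72  71  71  75  73  72  74  71  73  74  75  72  73  76 134 166 166 166 166 166 168 165
0.006 -0.01 -0.017 258.77486687106136 214.771033435444
0.006 -0.01 0.017 259.5858732003995 266.4685652188015
0.006 0.01 -0.017 292.7055748412132 214.7789072893425
0.006 0.01 0.017 291.7141975225246 266.47882909216213
-0.064 -0.01 -0.017 249.514567087812 276.2246710301947
-0.064 -0.01 0.017 251.5317962897172 351.2122819239529
-0.064 0.01 -0.017 303.7164200568531 276.24288100727415
-0.064 0.01 0.017 301.27584018107297 351.23530112860647
```

The frame lines in the wrist view (left column 261.5, right 297.5, top row 177, corner (296,225)) match my mark estimate to about 0.5 mm, and the turn matches too. The foot's front edge is at row 215, columns 257.5–290.5. I shift -3 mm in y and go down.

Emit:
step_arm(
  increments=[
    {"grip": 0, "delta_pos": [0, -0.003, -0.015], "twist": 0},
    {"grip": 0, "delta_pos": [0, 0, -0.02], "twist": 0},
    {"grip": 0, "delta_pos": [0, 0, -0.02], "twist": 0},
    {"grip": 0, "delta_pos": [0, 0, -0.015], "twist": 0},
    {"grip": 0, "delta_pos": [0, 0, -0.01], "twist": 0},
    {"grip": 0, "delta_pos": [0, 0, 0], "twist": 0},
    {"grip": 0, "delta_pos": [0, 0, 0], "twist": 0},
    {"grip": 0, "delta_pos": [0, 0, 0], "twist": 0},
  ],
)

```text
clock: 17.57
position: [0.5107, -0.2476, 0.0569]
ee_rot: [0.092, 0.702, 0.091, -0.701]
contact_force: [0.4, 0.1, -1.2]
width: 0.0197
```

```bash
python3 - <<'E'
from h import *
np.set_printoptions(precision=4,suppress=True,linewidth=250)
snap('wrist','pics/w13');F=[manip.get_state()]
for i in range(4): manip.get_image('wrist');F.append(manip.get_state())
print(np.mean([f['contact_force'] for f in F],0),np.mean([f['position'] for f in F],0),F[-1]['width'],F[-1]['clock'])
ex=np.array([np.cos(np.radians(14.5)),np.sin(np.radians(14.5)),0]);ey=np.array([-ex[1],ex[0],0]);mk=np.array([.510,-.2455,.042])
P=[mk+i*.0215*ex+j*.0155*ey for i,j in((1,1),(1,-1),(-1,-1),(-1,1))]
print(proj('pics/w13',P))
g=cv2.cvtColor(cv2.imread('pics/w13.png'),cv2.COLOR_BGR2GRAY)
print(list(range(240,316,2)))
for r in range(196,270,3): print(r,' '.join('%3d'%v for v in g[r,240:316:2]))
E
```

```text
[-0.035   0.1368 -1.5965] [ 0.5106 -0.2477  0.057 ] 0.019138576192091503 17.8167
[[246.9989 203.2478]
 [297.5331 203.5009]
 [295.6814 266.3674]
 [248.3583 266.1557]]
[240, 242, 244, 246, 248, 250, 252, 254, 256, 258, 260, 262, 264, 266, 268, 270, 272, 274, 276, 278, 280, 282, 284, 286, 288, 290, 292, 294, 296, 298, 300, 302, 304, 306, 308, 310, 312, 314]
196 118 123 159 167 128 123 120 117 120 122 123 121 118 119 119 122 124 122 120 116 118 119 121 122 121 121 118 122 120 122 121 119 120 119 119 119 119 117
199 117 115 117 118 119 116 118 117 118 122 121 122 124 122 122 124 123 120 123 125 123 119 119 119 121 121 119 118 119 120 121 124 122 119 116 117 117 118
202 120 118 115  85  78  80  77  80  78  81  79  79  87  92  88  87  86  85  86  88  86  84  87  89  87  88  89  88  90  98 113 117 117 120 120 116 116 123
205 117 118 111  57  70  90  89  89  90  89  91  94  90  94  93  91  91  82  78  79  80  80  81  80  78  80  78  79  66  43 105 117 120 124 119 116 116 117
208 119 119 117  58  87 118 119 122 121 118 117 117 122 118 121 123 117 116 119 120 123 122 120 117 118 119 120 119  98
[... 2456 characters left out ...]
  77  79  76  79  78  78  76  77  78  74  55  69  71  71  72  85 123 130 132
259  67  68  70  70  65  55  78  78  79  76  77  77  76  75  77  78  77  79  77  77  79  78  80  78  79  78  79  80  75  54  67  71  71  73  70  47  30  34
262  71  72  67  71  65  61  76  80  77  78  76  80  80  77  78  78  77  76  77  79  79  77  80  80  79  76  78  78  80  63  63  67  71  71  71  62  36  28
265  70  67  70  70  60  68  76  76  79  79  77  77  76  78  76  79  79  76  76  77  78  80  79  79  77  76  77  77  78  67  58  71  70  70  71  68  40  31
268  70  69  72  70  55  69  76  76  77  80  77  79  78  77  79  78  78  76  80  77  80  80  77  79  80  78  78  77  79  77  56  70  70  72  74  71  56  34
```

The seal sits about 1 mm off in y, which I correct. The foot is about 8.7 mm above the card, so I go down and watch the force. The free force reading is -1.6 N.

Emit:
step_arm(
  increments=[
    {"grip": 0, "delta_pos": [0, 0.001, -0.003], "twist": 0},
    {"grip": 0, "delta_pos": [0, 0, -0.003], "twist": 0},
    {"grip": 0, "delta_pos": [0, 0, -0.002], "twist": 0},
    {"grip": 0, "delta_pos": [0, 0, -0.001], "twist": 0},
    {"grip": 0, "delta_pos": [0, 0, -0.001], "twist": 0},
    {"grip": 0, "delta_pos": [0, 0, 0], "twist": 0},
    {"grip": 0, "delta_pos": [0, 0, 0], "twist": 0},
    {"grip": 0, "delta_pos": [0, 0, 0], "twist": 0},
  ],
)

```text
clock: 18.48
position: [0.5097, -0.2462, 0.0461]
ee_rot: [-0.091, -0.701, -0.091, 0.701]
contact_force: [-1.9, 0.9, 3.2]
width: 0.0192
```

Emit:
step_arm(
  increments=[
    {"grip": 0, "delta_pos": [0, 0, -0.001], "twist": 0},
    {"grip": 0, "delta_pos": [0, 0, -0.001], "twist": 0},
    {"grip": 0, "delta_pos": [0, 0, 0], "twist": 0},
    {"grip": 0, "delta_pos": [0, 0, 0], "twist": 0},
    {"grip": 0, "delta_pos": [0, 0, 0], "twist": 0},
  ],
)

```text
clock: 18.9
position: [0.5097, -0.2462, 0.044]
ee_rot: [-0.091, -0.701, -0.091, 0.701]
contact_force: [-3.0, 2.2, 4.5]
width: 0.0196
```

```bash
cat > fz.py <<'E'
from h import *
np.set_printoptions(precision=4,suppress=True)
F=[]
for i in range(8): manip.get_image('side');F.append(manip.get_state())
print(np.mean([f['contact_force'] for f in F],0),np.mean([f['position'] for f in F],0),F[-1]['width'],F[-1]['clock'])
E
python3 fz.py
```

```text
[-1.7879  1.658   4.4727] [ 0.5097 -0.2462  0.0439] 0.01945599931292058 19.3
```

The net press is 4.5 + 1.6 ≈ 6.1 N, and the TCP is 4.4 mm below first contact. One last picture to check the frame and the balance.

```bash
python3 - <<'E'
from h import *
snap('wrist','pics/w14');snap('scene','pics/s6');snap('side','pics/d6')
r=lambda i:cv2.resize(i,(395,295),interpolation=cv2.INTER_CUBIC)
w=cv2.imread('pics/w14.png');s=cv2.imread('pics/s6.png');d=cv2.imread('pics/d6.png')
o=np.vstack([np.hstack([r(w[170:305,180:360]),r(s[180:265,255:370])]),np.hstack([r(s[130:310,180:475]),r(d[130:300,200:400])])])
cv2.imwrite('pics/m3.png',o)
E
```

```text
(no output)
```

View pics/m3.png

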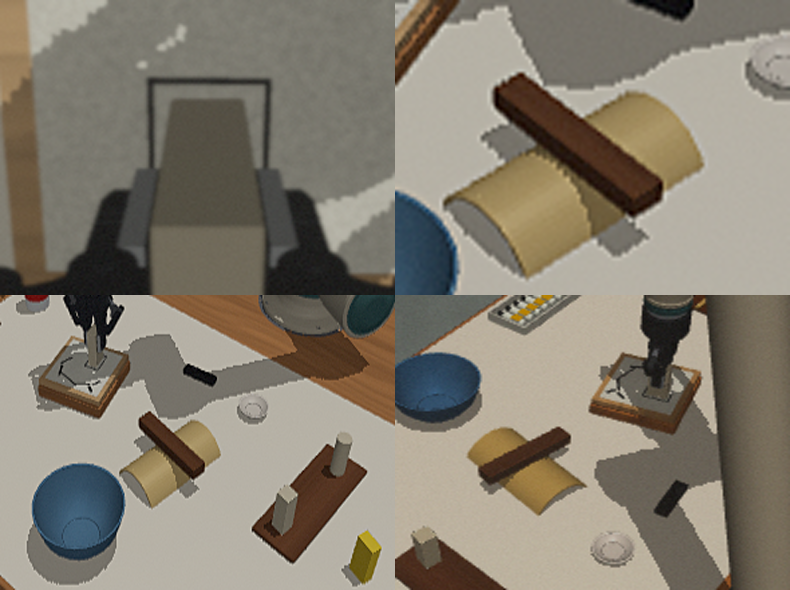

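The seal's foot lies inside the frame with near-equal gaps left, right and front (about 18–20 px in the crop) and lined up with it. The paperweight lies crosswise and level on the crown, and the bystanders are untouched. Handing in.

```bash
python3 -c "
from rig import manip
s=manip.get_state();print(s['contact_force'],s['width'],s['position'],s['clock']);print(manip.sign_off())"
```

```text
[-2.87417375  1.66688524  4.48123994] 0.019797799041910896 [ 0.50973139 -0.24620224  0.0439008 ] 19.45
the job is handed in; nothing more can be done
None
```

The job is done and handed in at 19.5 s of the 54 s allowed. The paperweight is balanced across the crown of the wrist rest. The oblong seal (the middle one in the row) is held upright in the printed frame, pressed down.

- **Paperweight:** it lies at right angles to the crown line. My measurements put the tilt between 0 and 0.04 rad, about 0.025, so its middle is roughly 1 mm off the line. The views did not fully agree, but the last picture shows it crosswise and level.
- **Seal:** it is lined up with the frame, with about 4–5 mm clear at the left, right and front. The back edge was hidden behind the seal in every view, so I did not see it directly.
- **Press:** about 6.1 N after allowing for the seal's weight. That agrees with the tool standing about 4.4 mm below first contact, slightly past half of the 8 mm travel. There is a small sideways force of 2–3 N.
- **Other things:** in the last pictures the bystanders look untouched.

**Failed first try:** the first grasp of the paperweight closed on nothing. The real fingertips end about 20 mm above the reported tool point, which does not match the interface description. That try did not move the bar, and I gripped lower from then on.

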